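# Load the test rack with the stored test boxes, keeping their order

## Robot

A 6-joint arm with a two-finger parallel gripper is mounted at the origin on the work surface. World frame = base frame: x ahead of the robot, y to its left, z up, the work surface at z = 0. Lengths are in m, angles in degrees, forces in N, time in s.
With the tool pointing down it reaches from about 0.375 to 0.975 m from the base axis. Payload 3.8 kg.
Tool frame: the origin (TCP) lies midway between the tips of the shut fingers; the grasp point (between the pads) lies 19 mm behind it; z points along the fingers, y is the direction in which the jaws open and shut (so a half turn about z gives the same grasp; the last joint's range is limited). The gripper opens to 88 mm and grips with 3 to 60 N. Pads are 18 mm wide; open, the fingers measure 123 mm over their backs; the gripper's body (75 mm by 187 mm) begins 45 mm behind the grasp point.
Start: joints at [63.948, 15.12, 91.902, -0, 72.978, -2.114], TCP at [0.274, 0.617, 0.239] pointing down, gripper open.
Joint ranges: [-150.88, 150.88], [-54.13, 125.18], [17.81, 147.31], [-75.09, 255.09], [0, 152.58], [-146.25, 146.25]. Speed limits (degrees/s): [147.25, 147.25, 180, 180, 180, 180].

## Interface

Orientations are given as a 3x3 rotation matrix whose columns are the frame's x, y, z axes.
In Python, from rig import arm gives the robot as it stands.
- The arm moves only by the shell command python3 -m jog 'ROWS' [FORCE]. ROWS is JSON, a list of rows, each an object with "gripper": the closure, from -1 (fully open) to 1 (shut); "linear": the shift along the tool's x, y, z in m, a list of three; "turn": the turn, a rotation vector about the tool's x, y, z in rad, a list of three. A call has 1 to 10 rows; each row shifts and turns the pose as measured when the row begins, along the tool's axes as they then stand; what a row does not reach is not made up. A row lasts 1/8 s, in which the tool goes at most 62.5 mm and 10.7 degrees, less where a joint would pass 70% of its speed; a pose out of reach is approached as far as the arm can. A call is refused whole if a number of a shift passes 0.0625 or a number of a turn 0.188, either way. A call with a gripper value outside its range is refused whole. The fingers move at their own pace and stop on an object; FORCE is the grip in N (left out, the last holds). Time passes only in rows, so rows that do not move let the fingers close. It gives the time, the measured TCP pose, the force and the opening at its end, in the units of the state.
- arm.sense(): the state, without advancing time (a new reading comes with each control period).
- arm.camera(name): name is "scene" or "top" or "wrist"; returns a dict with "color" (400x640x3 uint8, blue, green, red), "range_z" (400x640 float32, m along the optical axis (not along the pixel's ray), 0 where there is no reading), "camera_matrix" (3x3 intrinsics, pixels), "k1" (the pictures are not rectified: a ray, as slopes to the right and down, at radius r is drawn at 1 + k1 r^2 times it, then the intrinsics apply), "world_to_cam" (4x4, takes a point from world to camera coordinates); the wrist camera has in their place "hand_eye" (4x4, takes a point from camera to tool coordinates, whose origin is the TCP and whose axes are the flange's). Camera axes: x right, y up, looking along -z (the intrinsics and any distortion apply to the point x, -y, -z); pixel columns grow to the right and rows downward; lengths in m; the calibration is good to about 2 mm. A picture is of the moment at which its call begins: read the wrist's pose just before it.
- arm.finish_job(): hands the job in, once; it reports no verdict.
The state is a dict: "time_s": time; "joints": joint angles; "joint_velocities": joint speeds; "joint_efforts": joint torques, N m; "tcp_pos": TCP position; "tool_rot": TCP orientation; "ft_force": force on the tool from outside, world axes, zero at the start; "moment": the same for the moment, N m; "opening": finger opening in m.
Only numpy, scipy, OpenCV 4.12 (cv2) and the standard library are available. Lean on these libraries where they do the work, as an engineer would, in place of code of your own. Each camera call takes 0.05 s, during which the arm holds its last target.

## Task

Move all four test boxes from the store rack with the coloured cradles into the dark test rack, one to a bay, so that they stand there in the same left-to-right order as they had in the store rack. Keep the boxes upright, set each one down flat on its bay's floor, squarely between the fins, instead of dropping it, and leave the tape, meter and screwdriver alone.

Things in the scene. Friction and masses are not known exactly. Their poses are not given: they have to be found in the camera images.
- red_box: Red test box: aluminium box on edge, red label on top and ends; 80 (x) x 34 (y) x 62 high, 0.2-0.4 kg. Black bow handle on top along x: bar 46 x 12 (y) x 14, its centre 89 above the underside; pinch across y. Jacks 13 tall, 9 wide on top at x = +-32. May go either way round. Origin: centre of the underside; z up. Starts in the red cradle, underside 12 above the bench. Sizes in mm.
- yellow_box: Yellow test box: aluminium box on edge, yellow label on top and ends; 80 (x) x 34 (y) x 62 high, 0.2-0.4 kg. Black bow handle on top along x: bar 46 x 12 (y) x 14, its centre 89 above the underside; pinch across y. Jacks 13 tall, 9 wide on top at x = +-32. May go either way round. Origin: centre of the underside; z up. Starts in the yellow cradle, underside 12 above the bench. Sizes in mm.
- green_box: Green test box: aluminium box on edge, green label on top and ends; 80 (x) x 34 (y) x 62 high, 0.2-0.4 kg. Black bow handle on top along x: bar 46 x 12 (y) x 14, its centre 89 above the underside; pinch across y. Jacks 13 tall, 9 wide on top at x = +-32. May go either way round. Origin: centre of the underside; z up. Starts in the green cradle, underside 12 above the bench. Sizes in mm.
- blue_box: Blue test box: aluminium box on edge, blue label on top and ends; 80 (x) x 34 (y) x 62 high, 0.2-0.4 kg. Black bow handle on top along x: bar 46 x 12 (y) x 14, its centre 89 above the underside; pinch across y. Jacks 13 tall, 9 wide on top at x = +-32. May go either way round. Origin: centre of the underside; z up. Starts in the blue cradle, underside 12 above the bench. Sizes in mm.
- red_cradle: Red cradle, home of the red box, in one of the store rack's four places; never moves. Red plastic tray 104 (x) x 50 (y) mm, floor 6 mm thick, side lips 14 mm and front lip 10 mm above its underside; a red tab sticks out in front (-x), seen from above with the box in. Origin: centre of its underside, 6 mm above the bench; axes as the store rack's.
- yellow_cradle: Yellow cradle, home of the yellow box, in one of the store rack's four places; never moves. Yellow plastic tray 104 (x) x 50 (y) mm, floor 6 mm thick, side lips 14 mm and front lip 10 mm above its underside; a yellow tab sticks out in front (-x), seen from above with the box in. Origin: centre of its underside, 6 mm above the bench; axes as the store rack's.
- green_cradle: Green cradle, home of the green box, in one of the store rack's four places; never moves. Green plastic tray 104 (x) x 50 (y) mm, floor 6 mm thick, side lips 14 mm and front lip 10 mm above its underside; a green tab sticks out in front (-x), seen from above with the box in. Origin: centre of its underside, 6 mm above the bench; axes as the store rack's.
- blue_cradle: Blue cradle, home of the blue box, in one of the store rack's four places; never moves. Blue plastic tray 104 (x) x 50 (y) mm, floor 6 mm thick, side lips 14 mm and front lip 10 mm above its underside; a blue tab sticks out in front (-x), seen from above with the box in. Origin: centre of its underside, 6 mm above the bench; axes as the store rack's.
- store_rack: Store rack, fixed, left or right of the test rack, yaw up to 0.25 rad: plywood board 124 (x) x 246 (y) with aluminium end cheeks 24 high and rear rail 30 high; four coloured cradles in a row at y = +84, +28, -28, -84 (left to right as the robot sees it), colours in any order. Origin: board centre, on the bench; x from front (robot side) to rear, y left along the row. Sizes in mm.
- test_rack: Test rack, fixed, yaw up to 0.25 rad: dark steel tray, four empty bays centred at x = 0, y = +84, +28, -28, -84 (left to right), floor 12 above the bench, 53 wide between fins 16 high; front lip 8 high; grey patch box behind (x = 62 to 110, 46 high) with a brass jack per bay. Boxes stand long side along x. Origin: middle of the row, on the bench; x front to rear, y left. Sizes in mm.
- tape_roll: Roll of black tape lying flat, 64 mm across, 19 mm high, to the right of the racks. Bystander. Origin: centre of the underside.
- multimeter: Grey hand-held meter lying face up, 150 (x) x 75 (y) x 34 mm, to the left of the racks. Bystander. Origin: centre of the underside.
- screwdriver: Screwdriver lying on the bench beyond the racks. Bystander. Origin: on its underside, its length along x.

How it is judged (in metres and radians):
At the end, for the whole second after the job is handed in: Each box is in the test-rack bay of the same rank from the left as its cradle in the store rack: within 12 mm along the row, 15 mm front to back, on the bay floor (4 mm), upright (0.08 rad), in line with the bay (0.25 rad), released and at rest (((y of red_cradle in the frame of store_rack between 0.074 and 0.094 m and y of red_box in the frame of test_rack between 0.072 and 0.096 m) or (y of red_cradle in the frame of store_rack between 0.018 and 0.038 m and y of red_box in the frame of test_rack between 0.016 and 0.04 m) or (y of red_cradle in the frame of store_rack between -0.038 and -0.018 m and y of red_box in the frame of test_rack between -0.04 and -0.016 m) or (y of red_cradle in the frame of store_rack between -0.094 and -0.074 m and y of red_box in the frame of test_rack between -0.096 and -0.072 m)) and x of red_box in the frame of test_rack between -0.015 and 0.015 m and z of red_box in the frame of test_rack between 0.008 and 0.016 m and angle between each of red_box, yellow_box, green_box, blue_box's own z axis and vertical below 0.08 rad and angle between the x axis of each of red_box, yellow_box, green_box, blue_box and the x axis of test_rack, either way round below 0.25 rad and linear speed of each of red_box, yellow_box, green_box, blue_box below 0.02 m/s and angular speed of each of red_box, yellow_box, green_box, blue_box below 0.2 rad/s and ((y of yellow_cradle in the frame of store_rack between 0.074 and 0.094 m and y of yellow_box in the frame of test_rack between 0.072 and 0.096 m) or (y of yellow_cradle in the frame of store_rack between 0.018 and 0.038 m and y of yellow_box in the frame of test_rack between 0.016 and 0.04 m) or (y of yellow_cradle in the frame of store_rack between -0.038 and -0.018 m and y of yellow_box in the frame of test_rack between -0.04 and -0.016 m) or (y of yellow_cradle in the frame of store_rack between -0.094 and -0.074 m and y of yellow_box in the frame of test_rack between -0.096 and -0.072 m)) and x of yellow_box in the frame of test_rack between -0.015 and 0.015 m and z of yellow_box in the frame of test_rack between 0.008 and 0.016 m and ((y of green_cradle in the frame of store_rack between 0.074 and 0.094 m and y of green_box in the frame of test_rack between 0.072 and 0.096 m) or (y of green_cradle in the frame of store_rack between 0.018 and 0.038 m and y of green_box in the frame of test_rack between 0.016 and 0.04 m) or (y of green_cradle in the frame of store_rack between -0.038 and -0.018 m and y of green_box in the frame of test_rack between -0.04 and -0.016 m) or (y of green_cradle in the frame of store_rack between -0.094 and -0.074 m and y of green_box in the frame of test_rack between -0.096 and -0.072 m)) and x of green_box in the frame of test_rack between -0.015 and 0.015 m and z of green_box in the frame of test_rack between 0.008 and 0.016 m and ((y of blue_cradle in the frame of store_rack between 0.074 and 0.094 m and y of blue_box in the frame of test_rack between 0.072 and 0.096 m) or (y of blue_cradle in the frame of store_rack between 0.018 and 0.038 m and y of blue_box in the frame of test_rack between 0.016 and 0.04 m) or (y of blue_cradle in the frame of store_rack between -0.038 and -0.018 m and y of blue_box in the frame of test_rack between -0.04 and -0.016 m) or (y of blue_cradle in the frame of store_rack between -0.094 and -0.074 m and y of blue_box in the frame of test_rack between -0.096 and -0.072 m)) and x of blue_box in the frame of test_rack between -0.015 and 0.015 m and z of blue_box in the frame of test_rack between 0.008 and 0.016 m); the robot touches nothing.
It fails at once if a test box is tipped by more than about 30 degrees (angle between any of red_box, yellow_box, green_box, blue_box's own z axis and vertical above 0.52 rad).
It fails at once if a test box is let go in the air, more than 15 mm above the rack floor ((height (world z) of red_box above 0.027 m and contact force between the fingers and red_box below 0.02 N) or (height (world z) of yellow_box above 0.027 m and contact force between the fingers and yellow_box below 0.02 N) or (height (world z) of green_box above 0.027 m and contact force between the fingers and green_box below 0.02 N) or (height (world z) of blue_box above 0.027 m and contact force between the fingers and blue_box below 0.02 N)).
It fails at once if the tape roll, hand-held meter or screwdriver is moved by more than 15 mm (distance of any of tape_roll, multimeter, screwdriver from where it was at the start of the episode above 0.015 m).
It also fails if it takes over 128 s, if anything falls off the work surface, if the arm or the gripper's body presses on something with over 40 N, if the wrist force passes 120 N, or if a joint passes its speed limit or range.

## Working session

There is one attempt and no reset: what is moved stays moved. The work goes in short steps, Python scripts to look and compute and a shell command to move; the robot and the scene stay as the last step left them, time stands still between calls to the robot, and variables do not carry over. Pictures are saved under pics/ and viewed, and the job is handed in when it is done.

```bash
ls; mkdir -p pics; python3 - <<'E'
from rig import arm
import cv2
s=arm.sense(); print(s)
for n in("scene","top","wrist"):
    c=arm.camera(n); cv2.imwrite(f"pics/{n}0.png",c["color"]); print(n,c["camera_matrix"],c["k1"],c.get("world_to_cam"),c.get("hand_eye"))
E
```

```text
pics
{'time_s': 0.0, 'joints': array([ 6.39491637e+01,  1.51685216e+01,  9.19789585e+01, -9.19884073e-04,
        7.29771466e+01, -2.11455732e+00]), 'joint_velocities': array([ 0.03690307, -0.08002563,  0.02704791, -0.03318613, -0.00878903,
       -0.08560736]), 'joint_efforts': array([ 1.45246322e-03, -5.02103806e+01, -3.56880391e+01,  7.30552291e-02,
        2.91744695e-02, -1.79513681e-04]), 'tcp_pos': array([0.27356733, 0.61632154, 0.23741712]), 'tool_rot': array([[-9.13999125e-01,  4.05715065e-01, -9.41463528e-04],
       [ 4.05716152e-01,  9.13997024e-01, -1.96090345e-03],
       [ 6.49267942e-05, -2.17423099e-03, -9.99997634e-01]]), 'ft_force': array([-0.15403927, -0.73941006, -0.28954777]), 'moment': array([ 0.10930144, -0.08460503,  0.00626651]), 'opening': 0.08782450558426781}
scene [[366.35037186   0.         325.60182969]
 [  0.         366.35037186 199.58705532]
 [  0.           0.           1.        ]] -0.07233315505174064 [[ 0.01596606  0.99968004 -0.01961918 -0.01443764]
 [-0.54956027  0.02516585  0.83507496  0.29996269]
 [ 0.8353015  -0.00255093  0.54978623 -1.52644972]
 [ 0.          0.          0.          1.        ]] None
top [[508.81287642   0.         321.27945432]
 [  0.         508.81287642 197.02646192]
 [  0.           0.           1.        ]] 0.02570114299641392 [[-0.01479728 -0.99976555  0.0158079   0.00154389]
 [ 0.99816443 -0.01384134  0.05895921 -0.63228076]
 [-0.05872658  0.01665132  0.99813522 -1.45140513]
 [ 0.          0.          0.          1.        ]] None
wrist [[331.25866833   0.         319.33020391]
 [  0.         331.25866833 198.66603455]
 [  0.           0.           1.        ]] -0.0706836053193675 None [[-2.13225381e-05  9.55929601e-01  2.93595978e-01  7.55669064e-02]
 [ 9.99999978e-01  8.18073850e-05 -1.93734136e-04  5.71269309e-04]
 [-2.09214515e-04  2.93595967e-01 -9.55929581e-01 -1.45406643e-01]
 [ 0.00000000e+00  0.00000000e+00  0.00000000e+00  1.00000000e+00]]
```

View pics/top0.png

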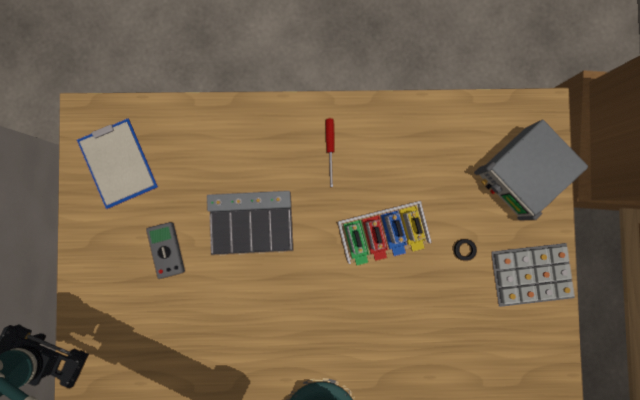

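View pics/scene0.png

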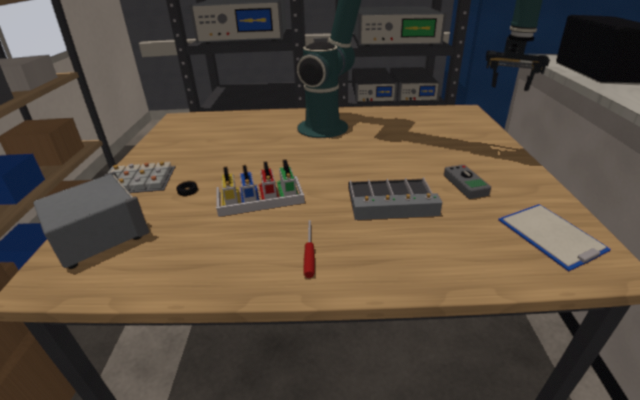

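View pics/wrist0.png

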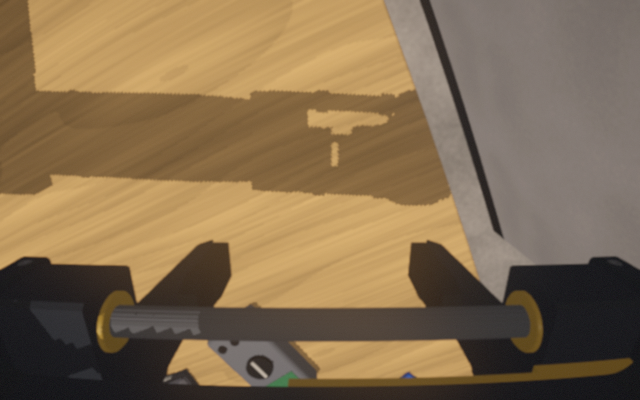

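Top view: the store rack is at about (385,233), order green, red, blue, yellow from the left. The test rack is at about (250,222) and empty. The meter is at (165,250), the tape at (465,250) and the screwdriver at (330,150). Next I'll measure both racks.

```bash
cat > h.py <<'E'
import numpy as np, cv2
from rig import arm
def K(c): return c["camera_matrix"]
def w2c(c,s=None):
    if c.get("world_to_cam") is not None: return c["world_to_cam"]
    T=np.eye(4);T[:3,:3]=s["tool_rot"];T[:3,3]=s["tcp_pos"]
    return np.linalg.inv(T@c["hand_eye"])
def rays(c,uv):
    uv=np.asarray(uv,float).reshape(-1,1,2)
    return cv2.undistortPoints(uv,K(c),np.array([c["k1"],0,0,0,0.]),None,None).reshape(-1,2)
def plane(c,uv,z,s=None):
    """cast pixels onto world plane z"""
    r=rays(c,uv); T=np.linalg.inv(w2c(c,s)); d=np.c_[r[:,0],-r[:,1],-np.ones(len(r))]@T[:3,:3].T
    o=T[:3,3]; t=(z-o[2])/d[:,2]; return o+d*t[:,None]
def depthpts(c,uv,s=None):
    uv=np.asarray(uv); zz=c["range_z"][uv[:,1].astype(int),uv[:,0].astype(int)]
    r=rays(c,uv); p=np.c_[r[:,0],-r[:,1],-np.ones(len(r))]*zz[:,None]
    T=np.linalg.inv(w2c(c,s)); return p@T[:3,:3].T+T[:3,3]
def proj(c,P,s=None):
    P=np.asarray(P,float).reshape(-1,3);T=w2c(c,s); q=P@T[:3,:3].T+T[:3,3]
    return cv2.projectPoints(np.c_[q[:,0],-q[:,1],-q[:,2]],np.zeros(3),np.zeros(3),K(c),np.array([c["k1"],0,0,0,0.]))[0].reshape(-1,2)
E
python3 - <<'E'
from h import *
c=arm.camera("top"); im=c["color"]
cv2.imwrite("pics/tA.png",cv2.resize(im[180:270,195:305],None,fx=7,fy=6.6,interpolation=cv2.INTER_CUBIC)[:600])
cv2.imwrite("pics/tB.png",cv2.resize(im[190:275,330:440],None,fx=7,fy=7,interpolation=cv2.INTER_CUBIC))
hsv=cv2.cvtColor(im,cv2.COLOR_BGR2HSV)
for n,(lo,hi) in dict(green=(45,85),red=(172,179),blue=(100,125),yellow=(22,32)).items():
    m=cv2.inRange(hsv,(lo,130,60),(hi,255,255)); m[:,:330]=0;m[:,440:]=0;m[:190]=0;m[275:]=0
    ys,xs=np.nonzero(m); p=depthpts(c,np.c_[xs,ys]); 
    top=p[p[:,2]>.06]; print(n,len(p),len(top),p[:,:].min(0).round(3),p.max(0).round(3),(top.min(0)+top.max(0))/2, np.median(top[:,2]))
E
```

```text
green 240 92 [ 0.44  -0.137  0.003] [0.562 0.017 1.486] [ 0.51203683 -0.05309076  0.7763786 ] 0.07340625702413894
red 3 3 [ 0.513 -0.158  0.07 ] [ 0.544 -0.154  0.109] [ 0.52833271 -0.15638795  0.08958259] 0.07052442670113845
blue 369 129 [ 0.464 -0.247 -0.   ] [ 0.586 -0.181  0.114] [ 0.53703189 -0.21554002  0.08855809] 0.0738098586584055
yellow 473 189 [ 0.472 -0.304 -0.003] [0.603 0.017 1.486] [ 0.54487483 -0.13674497  0.77592084] 0.0739286374022583
```

View pics/tA.png

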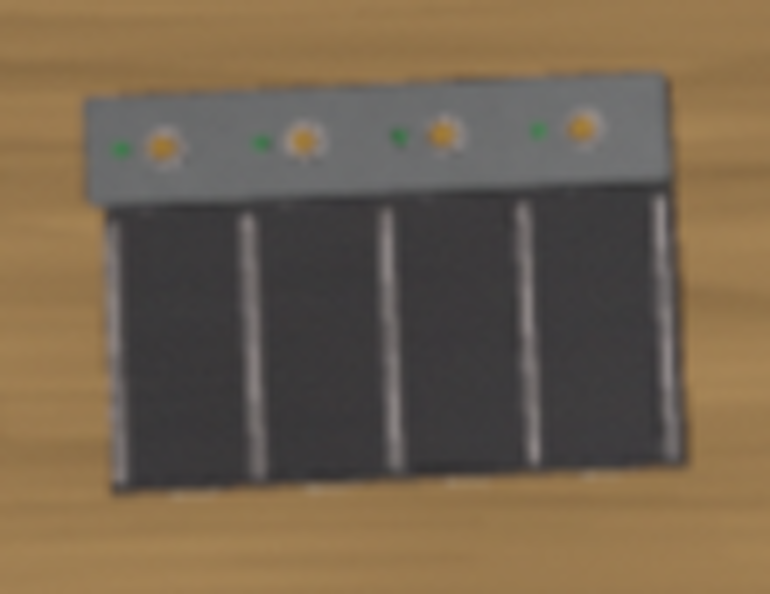

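View pics/tB.png

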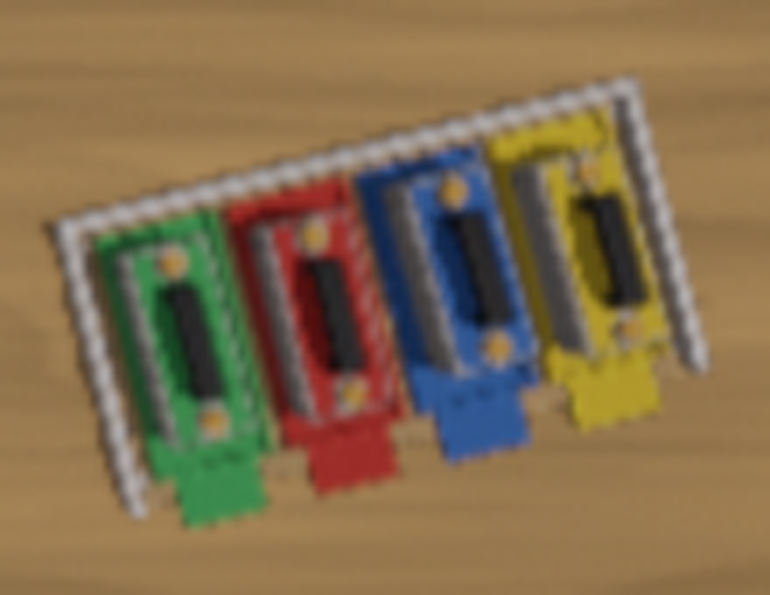

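```bash
python3 - <<'E'
from h import *
c=arm.camera("top")
B=lambda a:(np.array(a,float)+.5)/7-.5+[330,190]
A=lambda a:(np.array(a,float)+.5)/[7,6.6]-.5+[195,180]
j=plane(c,B([(173,265),(214,420),(315,237),(353,392),(455,191),(497,348),(588,173),(632,328)]),.087)
for i in range(4):
    a,b=j[2*i],j[2*i+1]; d=a-b; print("box",((a+b)/2)[:2].round(4),np.hypot(*d[:2]).round(4),np.degrees(np.arctan2(d[1],d[0])).round(2))
m=(j[0::2]+j[1::2])/2; print("pitch",np.diff(m[:,:2],axis=0).round(4), np.linalg.norm(np.diff(m[:,:2],axis=0),axis=1))
for z in(.016,.028):
  f=plane(c,A([(120,485),(258,478),(396,470),(534,466),(674,460)]),z);r=plane(c,A([(115,222),(248,215),(386,208),(522,203),(659,195)]),z)
  print(z,((f+r)/2)[:,:2].round(4).tolist(),np.linalg.norm(f-r,axis=1).round(4),np.degrees(np.arctan2(*(r-f)[:,1::-1].T[::1])).round(1) if 0 else [round(float(np.degrees(np.arctan2(d[1],d[0]))),1) for d in r-f]); l=f[0]-f[4]; print("row",np.linalg.norm(l),np.degrees(np.arctan2(-l[0],l[1])))
print("fin depth",[ (depthpts(c,A([(x,y)]))[0]*1000).round().tolist() for x,y in((253,350),(391,350),(528,350),(320,350),(320,488))])
# patch box corners top z .046
p=plane(c,A([(85,98),(665,74),(670,178),(93,203)]),.046);print("patch",p[:,:2].round(4).tolist())
jk=plane(c,A([(164,147),(304,141),(444,134),(582,127)]),.046);print(jk[:,:2].round(4).tolist())
E
```

```text
box [ 0.5129 -0.1033] 0.0626 13.79
box [ 0.523  -0.1586] 0.0623 12.61
box [ 0.5399 -0.2149] 0.0636 13.68
box [ 0.5466 -0.2678] 0.063 14.43
pitch [[ 0.0101 -0.0554]
 [ 0.0168 -0.0562]
 [ 0.0067 -0.0529]] [0.05629405 0.05866958 0.05332058]
0.016 [[0.5331, 0.3093], [0.5353, 0.254], [0.5377, 0.1976], [0.5388, 0.1414], [0.541, 0.0845]] [0.1141 0.1143 0.114  0.1145 0.1156] [0.9, 1.8, 1.7, 2.0, 2.4]
row 0.22640586776477284 1.8024254773050206
0.028 [[0.5333, 0.3069], [0.5354, 0.2521], [0.5378, 0.1961], [0.5389, 0.1404], [0.541, 0.084]] [0.1131 0.1133 0.113  0.1136 0.1146] [0.9, 1.8, 1.7, 2.0, 2.4]
row 0.22455759744314555 1.8024254773050232
fin depth [[534.0, 255.0, 10.0], [533.0, 198.0, 12.0], [532.0, 140.0, 28.0], [533.0, 228.0, 9.0], [474.0, 226.0, 20.0]]
patch [[0.6425, 0.3162], [0.6496, 0.0825], [0.6049, 0.081], [0.5975, 0.3131]]
[[0.621, 0.2846], [0.6228, 0.2284], [0.625, 0.172], [0.6273, 0.1163]]
```

Bay centres fit: the fin row is 224.6 mm against 224, yaw 1.8°. Store yaw is 13.6°, jack spacing about 63 mm against 64. I'll go to green first, which leaves the path clear for each box after it. First the turn, with the fingers part closed.

```bash
cat > goal.py <<'E'
import sys
from h import *
def go(x,y,z,yaw):
    s=arm.sense(); R=s["tool_rot"]; t=np.radians(yaw)
    yv=np.array([-np.sin(t),np.cos(t),0]);zv=np.array([0,0,-1.]);G=np.c_[np.cross(yv,zv),yv,zv]
    d=R.T@(np.array([x,y,z])-s["tcp_pos"]); rv=cv2.Rodrigues(R.T@G)[0].ravel()
    dn=G.T@(np.array([x,y,z])-s["tcp_pos"])
    print("t",round(s["time_s"],2),"tcp",s["tcp_pos"].round(4),"open",round(s["opening"],4),"F",s["ft_force"].round(1),"j6",s["joints"][5].round(1))
    print("shift(now axes)",d.round(4),"shift(goal axes)",dn.round(4),"turn",rv.round(4))
if __name__=="__main__": go(*map(float,sys.argv[1:5]))
E
python3 -m jog '[{"gripper":0.3,"linear":[0,0,0],"turn":[0,0,-0.164]},{"gripper":0.3,"linear":[0,0,0],"turn":[0,0,-0.164]},{"gripper":0.3,"linear":[0,0,0],"turn":[0,0,-0.164]},{"gripper":0.3,"linear":[0,0,0],"turn":[0,0,-0.164]}]' 30; python3 goal.py 0.513 -0.103 0.20 13.6
```

```text
time_s: 0.75
tcp_pos: [0.2735, 0.6162, 0.2371]
tool_rot: [[-0.967, -0.256, -0.001], [-0.256, 0.967, -0.002], [0.002, -0.002, -1.0]]
ft_force: [0.1, 0.2, -0.3]
opening: 0.0502
t 0.75 tcp [0.2735 0.6162 0.2371] open 0.0502 F [ 0.1  0.2 -0.3] j6 -40.9
shift(now axes) [-0.0474 -0.7565  0.0385] shift(goal axes) [-0.0637 -0.7553  0.0371] turn [-0.002  -0.0018  0.0216]
```

```bash
python3 -m jog '[{"gripper":0.3,"linear":[-0.004,-0.055,0.002],"turn":[-0.002,-0.002,0.022]},{"gripper":0.3,"linear":[-0.004,-0.055,0.002],"turn":[0,0,0]},{"gripper":0.3,"linear":[-0.004,-0.055,0.002],"turn":[0,0,0]},{"gripper":0.3,"linear":[-0.004,-0.055,0.002],"turn":[0,0,0]},{"gripper":0.3,"linear":[-0.004,-0.055,0.002],"turn":[0,0,0]},{"gripper":0.3,"linear":[-0.004,-0.055,0.002],"turn":[0,0,0]},{"gripper":0.3,"linear":[-0.004,-0.055,0.002],"turn":[0,0,0]},{"gripper":0.3,"linear":[-0.004,-0.055,0.002],"turn":[0,0,0]},{"gripper":0.3,"linear":[-0.004,-0.055,0.002],"turn":[0,0,0]},{"gripper":0.3,"linear":[-0.004,-0.055,0.002],"turn":[0,0,0]}]'; python3 goal.py 0.513 -0.103 0.20 13.6
```

```text
time_s: 2.0
tcp_pos: [0.4478, 0.08, 0.2164]
tool_rot: [[-0.97, -0.244, 0.006], [-0.244, 0.97, 0.002], [-0.006, 0.0, -1.0]]
ft_force: [0.5, -0.2, -0.2]
opening: 0.0308
t 2.0 tcp [0.4478 0.08   0.2164] open 0.0308 F [ 0.5 -0.2 -0.2] j6 -97.2
shift(now axes) [-0.0185 -0.1933  0.0165] shift(goal axes) [-0.0203 -0.1932  0.0164] turn [0.0004 0.0062 0.0091]
```

```bash
python3 -m jog '[{"gripper":0.3,"linear":[-0.005,-0.05,0.004],"turn":[0,0.006,0.009]},{"gripper":0.3,"linear":[-0.005,-0.05,0.004],"turn":[0,0,0]},{"gripper":0.3,"linear":[-0.005,-0.05,0.004],"turn":[0,0,0]},{"gripper":0.3,"linear":[-0.005,-0.044,0.004],"turn":[0,0,0]},{"gripper":0.3,"linear":[0,0,0],"turn":[0,0,0]}]'; python3 goal.py 0.513 -0.103 0.082 13.6; python3 - <<'E'
from h import *
s=arm.sense();c=arm.camera("wrist");cv2.imwrite("pics/w1.png",c["color"])
E
```

```text
time_s: 2.62
tcp_pos: [0.5152, -0.1138, 0.2009]
tool_rot: [[-0.973, -0.229, 0.003], [-0.229, 0.973, 0.0], [-0.003, -0.0, -1.0]]
ft_force: [-0.0, -0.1, -0.7]
opening: 0.0309
t 2.62 tcp [ 0.5152 -0.1138  0.2009] open 0.0309 F [-0.  -0.1 -0.7] j6 -118.5
shift(now axes) [1.000e-04 1.100e-02 1.189e-01] shift(goal axes) [-0.0004  0.011   0.1189] turn [-0.0005  0.0033 -0.0062]
```

View pics/w1.png

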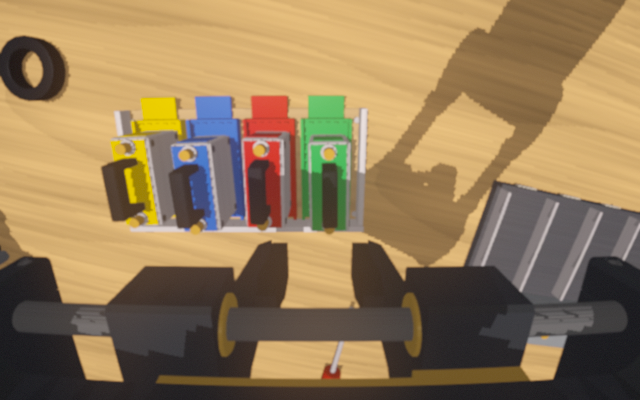

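```bash
python3 - <<'E'
from h import *
s=arm.sense();c=arm.camera("wrist");im=c["color"]
cv2.imwrite("pics/w1z.png",cv2.resize(im[125:240,230:360],None,fx=5,fy=5,interpolation=cv2.INTER_CUBIC))
# predicted handle top corners
t=np.radians(13.6);X=np.array([np.cos(t),np.sin(t)]);Y=np.array([-X[1],X[0]])
for z in (.108,): print(proj(c,[[*(np.array([.513,-.103])+a*X+b*Y),z] for a in(-.023,.023) for b in(-.006,.006)],s).round(1))
E
```

```text
[[323.6 171.8]
 [339.9 171.8]
 [323.7 229.9]
 [339.2 229.8]]
```

View pics/w1z.png

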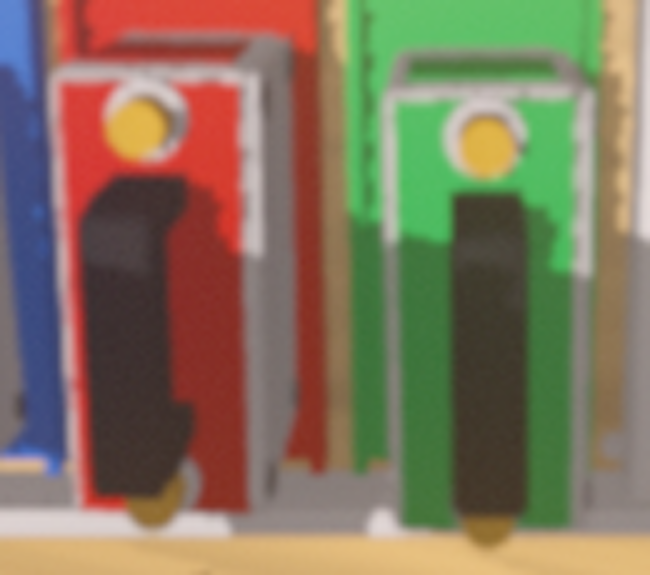

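Wrist view: the green handle sits at columns 321–335 and rows 173–228, which puts it about 3 mm right of the top-camera estimate. I'll split the difference and go down.

```bash
python3 -m jog '[{"gripper":0.3,"linear":[0,0.009,0],"turn":[0,0.003,-0.006]},{"gripper":0.3,"linear":[0,0,0],"turn":[0,0,0]},{"gripper":0.3,"linear":[0,0,0.025],"turn":[0,0,0]},{"gripper":0.3,"linear":[0,0,0.025],"turn":[0,0,0]},{"gripper":0.3,"linear":[0,0,0.02],"turn":[0,0,0]},{"gripper":0.3,"linear":[0,0,0.01],"turn":[0,0,0]},{"gripper":0.3,"linear":[0,0,0],"turn":[0,0,0]}]'; python3 goal.py 0.513 -0.105 0.082 13.6;
```

```text
time_s: 3.6
tcp_pos: [0.5122, -0.0944, 0.1214]
tool_rot: [[-0.969, -0.248, 0.004], [-0.248, 0.969, 0.001], [-0.004, -0.0, -1.0]]
ft_force: [-0.5, 0.6, -0.5]
opening: 0.0307
t 3.6 tcp [ 0.5122 -0.0944  0.1214] open 0.0307 F [-0.5  0.6 -0.5] j6 -117.7
shift(now axes) [ 0.002  -0.0104  0.0394] shift(goal axes) [ 0.0017 -0.0105  0.0394] turn [-0.0004  0.004   0.0136]
```

```bash
python3 goal.py 0.513 -0.105 0.082 13.6; python3 -m jog '[{"gripper":0.3,"linear":[0,0,0],"turn":[0,0,0]},{"gripper":0.3,"linear":[0,0,0],"turn":[0,0,0]}]'; python3 goal.py 0.513 -0.105 0.082 13.6;
```

```text
t 3.6 tcp [ 0.5122 -0.0944  0.1214] open 0.0307 F [-0.5  0.6 -0.5] j6 -117.7
shift(now axes) [ 0.002  -0.0104  0.0394] shift(goal axes) [ 0.0017 -0.0105  0.0394] turn [-0.0004  0.004   0.0136]
time_s: 3.85
tcp_pos: [0.5133, -0.0943, 0.1231]
tool_rot: [[-0.968, -0.249, 0.007], [-0.249, 0.968, -0.0], [-0.006, -0.002, -1.0]]
ft_force: [0.6, 0.1, -0.2]
opening: 0.0308
t 3.85 tcp [ 0.5133 -0.0943  0.1231] open 0.0308 F [ 0.6  0.1 -0.2] j6 -117.7
shift(now axes) [ 0.0032 -0.0103  0.0411] shift(goal axes) [ 0.0028 -0.0104  0.0411] turn [-0.0016  0.0064  0.0144]
```

```bash
python3 -m jog '[{"gripper":0.3,"linear":[0.003,-0.0103,0],"turn":[-0.001,0.006,0.014]},{"gripper":0.3,"linear":[0,0,0],"turn":[0,0,0]},{"gripper":0.3,"linear":[0,0,0],"turn":[0,0,0]}]'; python3 goal.py 0.513 -0.105 0.082 13.6;
```

```text
time_s: 4.22
tcp_pos: [0.514, -0.1065, 0.1246]
tool_rot: [[-0.972, -0.234, 0.003], [-0.234, 0.972, -0.001], [-0.002, -0.002, -1.0]]
ft_force: [0.5, -0.7, -0.2]
opening: 0.0306
t 4.22 tcp [ 0.514  -0.1065  0.1246] open 0.0306 F [ 0.5 -0.7 -0.2] j6 -117.9
shift(now axes) [0.0007 0.0017 0.0426] shift(goal axes) [0.0006 0.0017 0.0426] turn [-0.002   0.0023 -0.0013]
```

```bash
python3 -m jog '[{"gripper":0.3,"linear":[0,0,0.02],"turn":[0,0,0]},{"gripper":0.3,"linear":[0,0,0.015],"turn":[0,0,0]},{"gripper":0.3,"linear":[0,0,0.008],"turn":[0,0,0]},{"gripper":0.3,"linear":[0,0,0],"turn":[0,0,0]},{"gripper":0.3,"linear":[0,0,0],"turn":[0,0,0]}]'; python3 goal.py 0.513 -0.105 0.082 13.6;python3 - <<'E'
from h import *
s=arm.sense();c=arm.camera("wrist");cv2.imwrite("pics/w2.png",c["color"])
E
```

```text
time_s: 4.85
tcp_pos: [0.5149, -0.1069, 0.0808]
tool_rot: [[-0.972, -0.233, 0.004], [-0.233, 0.972, -0.001], [-0.003, -0.002, -1.0]]
ft_force: [0.3, -0.5, -0.3]
opening: 0.0308
t 4.85 tcp [ 0.5149 -0.1069  0.0808] open 0.0308 F [ 0.3 -0.5 -0.3] j6 -117.9
shift(now axes) [ 0.0014  0.0022 -0.0012] shift(goal axes) [ 0.0014  0.0023 -0.0012] turn [-0.0024  0.0035 -0.0018]
```

View pics/w2.png

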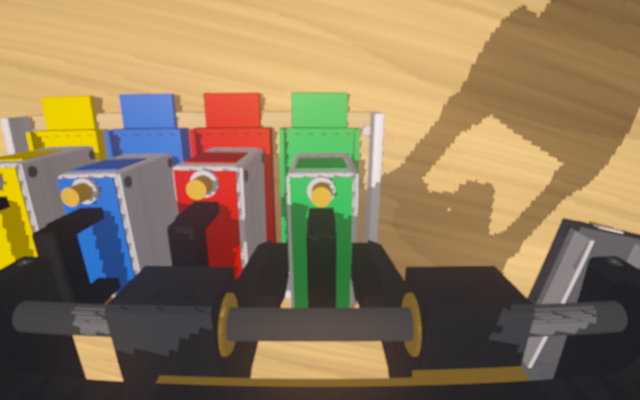

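The green handle, at column 320, is centred between the fingers. Closing.

```bash
python3 -m jog '[{"gripper":1,"linear":[0,0,0],"turn":[0,0,0]},{"gripper":1,"linear":[0,0,0],"turn":[0,0,0]},{"gripper":1,"linear":[0,0,0],"turn":[0,0,0]},{"gripper":1,"linear":[0,0,0],"turn":[0,0,0]}]' 30; python3 goal.py 0.535 0.280 0.15 1.8
```

```text
time_s: 5.4
tcp_pos: [0.5156, -0.1068, 0.0817]
tool_rot: [[-0.972, -0.233, 0.006], [-0.233, 0.972, -0.002], [-0.005, -0.003, -1.0]]
ft_force: [0.8, 0.0, -1.2]
opening: 0.0112
t 5.4 tcp [ 0.5156 -0.1068  0.0817] open 0.0112 F [ 0.8  0.  -1.2] j6 -117.9
shift(now axes) [-0.1096  0.3714 -0.0688] shift(goal axes) [-0.0316  0.386  -0.0683] turn [-0.0025  0.0056  0.2042]
```

```bash
python3 -m jog '[{"gripper":1,"linear":[0,0,-0.01],"turn":[0,0,0]},{"gripper":1,"linear":[0,0,-0.02],"turn":[0,0,0]},{"gripper":1,"linear":[0,0,-0.025],"turn":[0,0,0]},{"gripper":1,"linear":[0,0,-0.012],"turn":[0,0,0]},{"gripper":1,"linear":[0,0,0],"turn":[0,0,0]},{"gripper":1,"linear":[0,0,0],"turn":[0,0,0]}]'; python3 goal.py 0.535 0.280 0.15 1.8;python3 - <<'E'
from h import *
s=arm.sense();c=arm.camera("wrist");cv2.imwrite("pics/w3.png",c["color"])
E
```

```text
time_s: 6.15
tcp_pos: [0.5122, -0.1062, 0.1489]
tool_rot: [[-0.972, -0.234, -0.001], [-0.234, 0.972, -0.001], [0.001, -0.0, -1.0]]
ft_force: [0.3, -0.3, -3.4]
opening: 0.0115
t 6.15 tcp [ 0.5122 -0.1062  0.1489] open 0.0115 F [ 0.3 -0.3 -3.4] j6 -117.9
shift(now axes) [-0.1124  0.3702 -0.0013] shift(goal axes) [-0.035   0.3853 -0.0011] turn [-0.0005 -0.0006  0.2043]
```

View pics/w3.png

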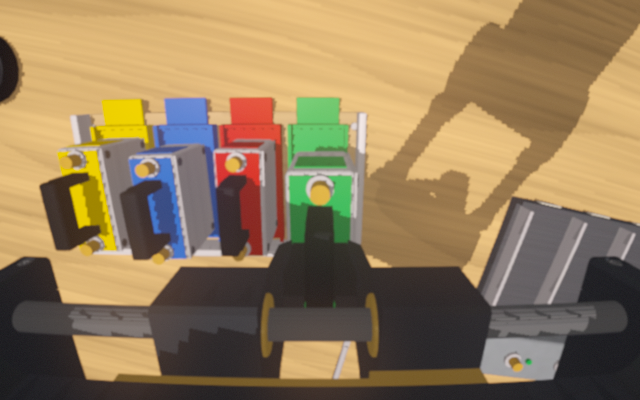

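Green is held straight, with its jack at (320,193). I'll check how it sits in the hand and start across.

```bash
cat > jack.py <<'E'
# near jack of held box: pixel -> tool coordinates at tool z = zt
import sys
from h import *
def jack(u,v,zt=-.0053):
    c=arm.camera("wrist");r=rays(c,[(u,v)])[0];H=c["hand_eye"];d=H[:3,:3]@[r[0],-r[1],-1];o=H[:3,3];t=(zt-o[2])/d[2];print("tool pt",(o+d*t).round(4))
jack(float(sys.argv[1]),float(sys.argv[2]))
E
python3 jack.py 320 193
python3 -m jog '[{"gripper":1,"linear":[0,0.01,0],"turn":[0,0,0.08]},{"gripper":1,"linear":[-0.004,0.025,0],"turn":[0,0,0.08]},{"gripper":1,"linear":[-0.004,0.035,0],"turn":[0,0,0.044]},{"gripper":1,"linear":[-0.004,0.04,0],"turn":[0,0,0]},{"gripper":1,"linear":[-0.004,0.04,0],"turn":[0,0,0]},{"gripper":1,"linear":[-0.004,0.04,0],"turn":[0,0,0]},{"gripper":1,"linear":[-0.004,0.04,0],"turn":[0,0,0]},{"gripper":1,"linear":[-0.004,0.04,0],"turn":[0,0,0]},{"gripper":1,"linear":[-0.002,0.03,0],"turn":[0,0,0]},{"gripper":1,"linear":[0,0.02,0],"turn":[0,0,0]}]'; python3 goal.py 0.535 0.280 0.15 1.8
```

```text
tool pt [ 0.0348  0.0006 -0.0053]
time_s: 7.5
tcp_pos: [0.5232, 0.2222, 0.1388]
tool_rot: [[-1.0, -0.021, -0.015], [-0.02, 1.0, -0.002], [0.015, -0.002, -1.0]]
ft_force: [-0.7, -0.7, -2.6]
opening: 0.0112
t 7.5 tcp [0.5232 0.2222 0.1388] open 0.0112 F [-0.7 -0.7 -2.6] j6 -70.9
shift(now axes) [-0.0128  0.0576 -0.0115] shift(goal axes) [-0.0136  0.0574 -0.0112] turn [-0.0021 -0.0152 -0.0109]
```

Two measurements agree that the box centre lies 3 mm towards the robot from the TCP, so I'll aim for x = 0.538.

```bash
python3 -m jog '[{"gripper":1,"linear":[-0.004,0.02,-0.002],"turn":[-0.002,-0.015,-0.011]},{"gripper":1,"linear":[-0.004,0.018,0],"turn":[0,0,0]},{"gripper":1,"linear":[-0.004,0.01,0],"turn":[0,0,0]},{"gripper":1,"linear":[-0.003,0.005,0],"turn":[0,0,0]},{"gripper":1,"linear":[0,0,0],"turn":[0,0,0]},{"gripper":1,"linear":[0,0,0],"turn":[0,0,0]},{"gripper":1,"linear":[0,0,0],"turn":[0,0,0]}]'; python3 goal.py 0.538 0.280 0.083 1.8
```

```text
time_s: 8.38
tcp_pos: [0.5374, 0.277, 0.1395]
tool_rot: [[-0.999, -0.032, -0.001], [-0.032, 0.999, -0.002], [0.001, -0.002, -1.0]]
ft_force: [0.5, -0.7, -2.8]
opening: 0.0113
t 8.38 tcp [0.5374 0.277  0.1395] open 0.0113 F [ 0.5 -0.7 -2.8] j6 -66.8
shift(now axes) [-0.0007  0.0031  0.0565] shift(goal axes) [-0.0007  0.003   0.0565] turn [-0.0023 -0.0012  0.0003]
```

```bash
python3 -m jog '[{"gripper":1,"linear":[-0.001,0.003,0.01],"turn":[-0.002,-0.001,0]},{"gripper":1,"linear":[0,0,0.015],"turn":[0,0,0]},{"gripper":1,"linear":[0,0,0.007],"turn":[0,0,0]},{"gripper":1,"linear":[0,0,0],"turn":[0,0,0]},{"gripper":1,"linear":[0,0,0],"turn":[0,0,0]}]'; python3 goal.py 0.538 0.280 0.083 1.8;python3 - <<'E'
from h import *
s=arm.sense();c=arm.camera("wrist");cv2.imwrite("pics/w4.png",c["color"])
O=np.array([.5376,.196]);t=np.radians(1.8);X=np.array([np.cos(t),np.sin(t)]);Y=np.array([-X[1],X[0]])
# predicted front ends of fin tops near x=-.045
print(proj(c,[[*(O-.05*X+y*Y),.028] for y in(.056+.0,.112,0,-.056)],s).round(1))
E
```

```text
time_s: 9.0
tcp_pos: [0.5375, 0.2791, 0.104]
tool_rot: [[-1.0, -0.031, -0.002], [-0.031, 1.0, -0.001], [0.002, -0.001, -1.0]]
ft_force: [-0.4, 0.1, -3.4]
opening: 0.0116
t 9.0 tcp [0.5375 0.2791 0.104 ] open 0.0116 F [-0.4  0.1 -3.4] j6 -66.7
shift(now axes) [-0.0006  0.0009  0.021 ] shift(goal axes) [-0.0006  0.0009  0.021 ] turn [-0.0013 -0.0023 -0.0005]
[[278.  133.7]
 [362.5 133.7]
 [194.6 134.3]
 [114.8 135.6]]
```

View pics/w4.png

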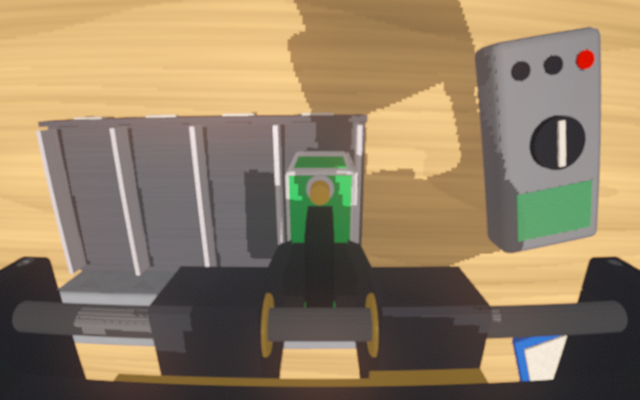

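Fin tops at row 134 are at columns 116, 196, 278 and 361, against predicted 115, 195, 278 and 362. The box is centred between them, so I'll lower it gently.

```bash
python3 -m jog '[{"gripper":1,"linear":[-0.001,0.001,0.008],"turn":[-0.001,-0.002,0]},{"gripper":1,"linear":[0,0,0.006],"turn":[0,0,0]},{"gripper":1,"linear":[0,0,0.005],"turn":[0,0,0]},{"gripper":1,"linear":[0,0,0.002],"turn":[0,0,0]},{"gripper":1,"linear":[0,0,0],"turn":[0,0,0]}]'; python3 goal.py 0.538 0.280 0.0817 1.8
```

```text
time_s: 9.68
tcp_pos: [0.5389, 0.2805, 0.0822]
tool_rot: [[-1.0, -0.031, 0.001], [-0.031, 1.0, 0.0], [-0.001, 0.0, -1.0]]
ft_force: [0.3, 0.3, -4.0]
opening: 0.0112
t 9.68 tcp [0.5389 0.2805 0.0822] open 0.0112 F [ 0.3  0.3 -4. ] j6 -66.6
shift(now axes) [ 0.0009 -0.0004  0.0005] shift(goal axes) [ 0.0009 -0.0004  0.0005] turn [ 0.0003  0.0009 -0.0004]
```

```bash
python3 -m jog '[{"gripper":1,"linear":[0,0,0.001],"turn":[0,0,0]},{"gripper":1,"linear":[0,0,0.001],"turn":[0,0,0]}]'; python3 -m jog '[{"gripper":1,"linear":[0,0,0.001],"turn":[0,0,0]}]'; python3 goal.py 0.538 0.280 0.0817 1.8
```

```text
time_s: 9.93
tcp_pos: [0.5394, 0.2812, 0.0818]
tool_rot: [[-1.0, -0.031, 0.002], [-0.031, 1.0, 0.002], [-0.002, 0.002, -1.0]]
ft_force: [-2.9, 0.3, 3.5]
opening: 0.0118
time_s: 10.05
tcp_pos: [0.5396, 0.2815, 0.0818]
tool_rot: [[-1.0, -0.031, 0.002], [-0.031, 1.0, 0.002], [-0.003, 0.002, -1.0]]
ft_force: [-4.0, 0.0, 5.4]
opening: 0.0116
t 10.05 tcp [0.5396 0.2815 0.0818] open 0.0116 F [-4.   0.   5.4] j6 -66.6
shift(now axes) [ 0.0017 -0.0015  0.0001] shift(goal axes) [ 0.0017 -0.0015  0.0001] turn [ 0.0021  0.0025 -0.0007]
```

It's on the floor: vertical force went from −3.4 to +5.4 N. Releasing and rising.

```bash
python3 -m jog '[{"gripper":0.3,"linear":[0,0,0],"turn":[0,0,0]},{"gripper":0.3,"linear":[0,0,0],"turn":[0,0,0]},{"gripper":0.3,"linear":[0,0,0],"turn":[0,0,0]},{"gripper":0.3,"linear":[0,0,-0.02],"turn":[0,0,0]},{"gripper":0.3,"linear":[0,0,-0.03],"turn":[0,0,0]},{"gripper":0.3,"linear":[0,0,-0.02],"turn":[0,0,0]},{"gripper":0.3,"linear":[0,0,0],"turn":[0,0,0]},{"gripper":0.3,"linear":[0,0,0],"turn":[0,0,0]}]'; python3 goal.py 0.525 -0.159 0.15 13.6
python3 - <<'E'
from h import *
s=arm.sense();c=arm.camera("wrist");cv2.imwrite("pics/w5.png",c["color"])
c=arm.camera("top");cv2.imwrite("pics/t5.png",cv2.resize(c["color"][170:290,190:450],None,fx=3,fy=3,interpolation=cv2.INTER_CUBIC))
E
```

```text
time_s: 11.05
tcp_pos: [0.5418, 0.2817, 0.1583]
tool_rot: [[-0.999, -0.031, 0.009], [-0.031, 1.0, 0.004], [-0.009, 0.004, -1.0]]
ft_force: [0.2, 0.3, 0.1]
opening: 0.0303
t 11.05 tcp [0.5418 0.2817 0.1583] open 0.0303 F [0.2 0.3 0.1] j6 -66.6
shift(now axes) [ 0.0304 -0.44    0.0063] shift(goal axes) [ 0.12   -0.4244  0.0083] turn [ 0.0028  0.0093 -0.2066]
```

View pics/w5.png

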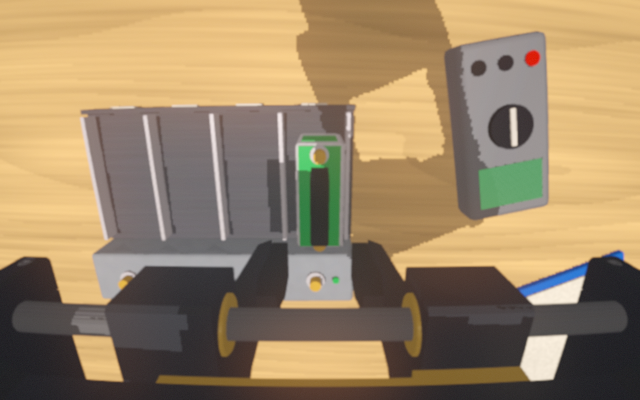

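View pics/t5.png

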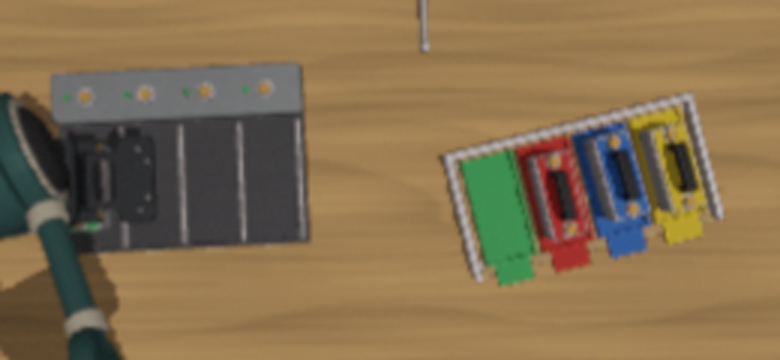

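Green stands square in the leftmost bay and its cradle is empty. Red is next.

```bash
python3 -m jog '[{"gripper":0.3,"linear":[0,-0.02,0],"turn":[0.002,0.009,-0.1]},{"gripper":0.3,"linear":[0.01,-0.04,0],"turn":[0,0,-0.106]},{"gripper":0.3,"linear":[0.015,-0.05,0],"turn":[0,0,0]},{"gripper":0.3,"linear":[0.015,-0.05,0],"turn":[0,0,0]},{"gripper":0.3,"linear":[0.015,-0.05,0],"turn":[0,0,0]},{"gripper":0.3,"linear":[0.015,-0.05,0],"turn":[0,0,0]},{"gripper":0.3,"linear":[0.015,-0.05,0],"turn":[0,0,0]},{"gripper":0.3,"linear":[0.01,-0.04,0],"turn":[0,0,0]},{"gripper":0.3,"linear":[0.005,-0.025,0],"turn":[0,0,0]},{"gripper":0.3,"linear":[0,-0.01,0],"turn":[0,0,0]}]'; python3 goal.py 0.523 -0.161 0.15 13.6
```

```text
time_s: 12.4
tcp_pos: [0.5227, -0.1274, 0.1473]
tool_rot: [[-0.97, -0.244, -0.017], [-0.244, 0.97, 0.001], [0.016, 0.005, -1.0]]
ft_force: [-0.0, 0.1, -0.0]
opening: 0.0307
t 12.4 tcp [ 0.5227 -0.1274  0.1473] open 0.0307 F [-0.   0.1 -0. ] j6 -120.2
shift(now axes) [ 0.008  -0.0327 -0.0028] shift(goal axes) [ 0.0077 -0.0328 -0.0027] turn [ 0.0047 -0.0159  0.0096]
```

```bash
python3 -m jog '[{"gripper":0.3,"linear":[0.004,-0.018,0],"turn":[0.005,-0.016,0.01]},{"gripper":0.3,"linear":[0.003,-0.01,0],"turn":[0,0,0]},{"gripper":0.3,"linear":[0,-0.003,0],"turn":[0,0,0]},{"gripper":0.3,"linear":[0,0,0],"turn":[0,0,0]},{"gripper":0.3,"linear":[0,0,0],"turn":[0,0,0]},{"gripper":0.3,"linear":[0,0,0],"turn":[0,0,0]}]'; python3 goal.py 0.523 -0.161 0.15 13.6;python3 - <<'E'
from h import *
s=arm.sense();c=arm.camera("wrist");cv2.imwrite("pics/w6.png",c["color"])
E
```

```text
time_s: 13.15
tcp_pos: [0.5232, -0.1585, 0.1461]
tool_rot: [[-0.972, -0.236, -0.001], [-0.236, 0.972, 0.001], [0.0, 0.002, -1.0]]
ft_force: [0.0, -0.1, 0.5]
opening: 0.0309
t 13.15 tcp [ 0.5232 -0.1585  0.1461] open 0.0309 F [ 0.  -0.1  0.5] j6 -123.2
shift(now axes) [ 0.0008 -0.0024 -0.0039] shift(goal axes) [ 0.0008 -0.0024 -0.0039] turn [ 0.0015 -0.0002  0.0011]
```

View pics/w6.png

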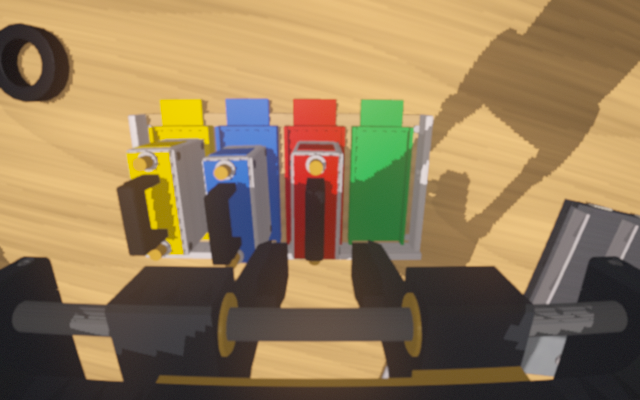

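```bash
python3 - <<'E'
from h import *
s=arm.sense();c=arm.camera("wrist")
p=plane(c,[(316,165)],.087,s);print(p, (p-s["tcp_pos"])@s["tool_rot"])
E
python3 -m jog '[{"gripper":0.3,"linear":[0.001,-0.003,0.02],"turn":[0.001,0,0.001]},{"gripper":0.3,"linear":[0,0,0.02],"turn":[0,0,0]},{"gripper":0.3,"linear":[0,0,0.014],"turn":[0,0,0]},{"gripper":0.3,"linear":[0,0,0.007],"turn":[0,0,0]},{"gripper":0.3,"linear":[0,0,0],"turn":[0,0,0]},{"gripper":0.3,"linear":[0,0,0],"turn":[0,0,0]}]'; python3 goal.py 0.523 -0.161 0.082 13.6
```

```text
[[ 0.49006469 -0.16828275  0.087     ]] [[ 0.03452323 -0.00182023  0.05912468]]
time_s: 14.0
tcp_pos: [0.5246, -0.1615, 0.085]
tool_rot: [[-0.972, -0.236, 0.003], [-0.236, 0.972, -0.001], [-0.003, -0.001, -1.0]]
ft_force: [0.2, 0.6, 0.1]
opening: 0.0311
t 14.0 tcp [ 0.5246 -0.1615  0.085 ] open 0.0311 F [0.2 0.6 0.1] j6 -123.4
shift(now axes) [0.0014 0.0009 0.003 ] shift(goal axes) [0.0014 0.0009 0.003 ] turn [-0.0013  0.0026  0.0012]
```

```bash
python3 -m jog '[{"gripper":0.3,"linear":[0.003,0,0.003],"turn":[-0.001,0.002,0.001]},{"gripper":0.3,"linear":[0,0,0],"turn":[0,0,0]},{"gripper":1,"linear":[0,0,0],"turn":[0,0,0]},{"gripper":1,"linear":[0,0,0],"turn":[0,0,0]},{"gripper":1,"linear":[0,0,0],"turn":[0,0,0]},{"gripper":1,"linear":[0,0,0],"turn":[0,0,0]}]' 30; python3 goal.py 0.539 0.2255 0.15 1.8
```

```text
time_s: 14.75
tcp_pos: [0.5225, -0.1627, 0.0833]
tool_rot: [[-0.972, -0.235, 0.003], [-0.235, 0.972, -0.001], [-0.003, -0.002, -1.0]]
ft_force: [0.2, 0.0, -0.0]
opening: 0.0118
t 14.75 tcp [ 0.5225 -0.1627  0.0833] open 0.0118 F [ 0.2  0.  -0. ] j6 -123.5
shift(now axes) [-0.1075  0.3733 -0.067 ] shift(goal axes) [-0.0287  0.3875 -0.0667] turn [-0.0014  0.0029  0.206 ]
```

```bash
python3 -m jog '[{"gripper":1,"linear":[0,0,-0.01],"turn":[0,0,0]},{"gripper":1,"linear":[0,0,-0.02],"turn":[0,0,0]},{"gripper":1,"linear":[0,0,-0.025],"turn":[0,0,0]},{"gripper":1,"linear":[0,0,-0.012],"turn":[0,0,0]},{"gripper":1,"linear":[0,0,0],"turn":[0,0,0]},{"gripper":1,"linear":[0,0,0],"turn":[0,0,0]}]'; python3 goal.py 0.537 0.2255 0.15 1.8;python3 - <<'E'
from h import *
s=arm.sense();c=arm.camera("wrist");cv2.imwrite("pics/w7.png",c["color"])
E
```

```text
time_s: 15.5
tcp_pos: [0.5196, -0.1617, 0.1503]
tool_rot: [[-0.972, -0.235, -0.003], [-0.235, 0.972, 0.001], [0.003, 0.002, -1.0]]
ft_force: [-0.2, 0.7, -2.4]
opening: 0.0117
t 15.5 tcp [ 0.5196 -0.1617  0.1503] open 0.0117 F [-0.2  0.7 -2.4] j6 -123.5
shift(now axes) [-0.108   0.3722  0.0006] shift(goal axes) [-2.960e-02  3.864e-01  3.000e-04] turn [ 0.0014 -0.0029  0.2061]
```

View pics/w7.png

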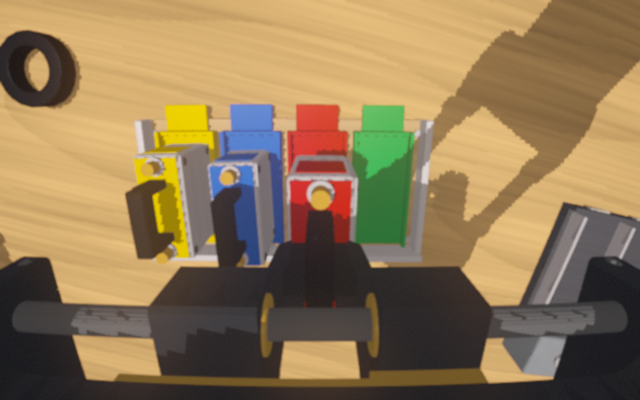

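Red is held straight, with its jack at (320,197). Moving to the second bay.

```bash
python3 jack.py 320 197; python3 -m jog '[{"gripper":1,"linear":[0,0.01,0],"turn":[0,0,0.08]},{"gripper":1,"linear":[-0.004,0.025,0],"turn":[0,0,0.08]},{"gripper":1,"linear":[-0.004,0.035,0],"turn":[0,0,0.044]},{"gripper":1,"linear":[-0.004,0.04,0],"turn":[0,0,0]},{"gripper":1,"linear":[-0.004,0.04,0],"turn":[0,0,0]},{"gripper":1,"linear":[-0.004,0.04,0],"turn":[0,0,0]},{"gripper":1,"linear":[-0.004,0.04,0],"turn":[0,0,0]},{"gripper":1,"linear":[-0.004,0.04,0],"turn":[0,0,0]},{"gripper":1,"linear":[-0.002,0.03,0],"turn":[0,0,0]},{"gripper":1,"linear":[0,0.02,0],"turn":[0,0,0]}]'; python3 goal.py 0.537 0.2245 0.15 1.8
```

```text
tool pt [ 0.033   0.0006 -0.0053]
time_s: 16.85
tcp_pos: [0.53, 0.1674, 0.1411]
tool_rot: [[-1.0, -0.022, -0.017], [-0.022, 1.0, 0.001], [0.017, 0.001, -1.0]]
ft_force: [-0.2, -0.6, -4.1]
opening: 0.0115
t 16.85 tcp [0.53   0.1674 0.1411] open 0.0115 F [-0.2 -0.6 -4.1] j6 -76.7
shift(now axes) [-0.0082  0.057  -0.009 ] shift(goal axes) [-0.0088  0.0569 -0.0089] turn [ 0.0016 -0.0172 -0.0091]
```

```bash
python3 -m jog '[{"gripper":1,"linear":[-0.003,0.02,-0.002],"turn":[0.001,-0.017,-0.009]},{"gripper":1,"linear":[-0.003,0.018,0],"turn":[0,0,0]},{"gripper":1,"linear":[-0.003,0.01,0],"turn":[0,0,0]},{"gripper":1,"linear":[0,0.005,0],"turn":[0,0,0]},{"gripper":1,"linear":[0,0,0],"turn":[0,0,0]},{"gripper":1,"linear":[0,0,0],"turn":[0,0,0]},{"gripper":1,"linear":[0,0,0],"turn":[0,0,0]}]'; python3 goal.py 0.537 0.2245 0.083 1.8
```

```text
time_s: 17.73
tcp_pos: [0.536, 0.2221, 0.1394]
tool_rot: [[-0.999, -0.032, -0.006], [-0.032, 0.999, -0.002], [0.006, -0.002, -1.0]]
ft_force: [0.2, -1.0, -3.4]
opening: 0.0114
t 17.73 tcp [0.536  0.2221 0.1394] open 0.0114 F [ 0.2 -1.  -3.4] j6 -71.8
shift(now axes) [-0.0014  0.0025  0.0564] shift(goal axes) [-0.0011  0.0023  0.0564] turn [-0.0022 -0.0062  0.0009]
```

```bash
python3 -m jog '[{"gripper":1,"linear":[-0.001,0.0025,0.01],"turn":[-0.002,-0.006,0]},{"gripper":1,"linear":[0,0,0.015],"turn":[0,0,0]},{"gripper":1,"linear":[0,0,0.008],"turn":[0,0,0]},{"gripper":1,"linear":[0,0,0],"turn":[0,0,0]},{"gripper":1,"linear":[0,0,0],"turn":[0,0,0]}]'; python3 goal.py 0.537 0.2245 0.083 1.8;python3 - <<'E'
from h import *
s=arm.sense();c=arm.camera("wrist");cv2.imwrite("pics/w8.png",c["color"])
E
```

```text
time_s: 18.35
tcp_pos: [0.5361, 0.2238, 0.1031]
tool_rot: [[-1.0, -0.031, -0.002], [-0.031, 1.0, -0.001], [0.002, -0.001, -1.0]]
ft_force: [0.3, -0.1, -2.0]
opening: 0.0114
t 18.35 tcp [0.5361 0.2238 0.1031] open 0.0114 F [ 0.3 -0.1 -2. ] j6 -71.6
shift(now axes) [-0.0009  0.0007  0.0201] shift(goal axes) [-0.0009  0.0007  0.0201] turn [-0.0008 -0.0017 -0.0001]
```

View pics/w8.png

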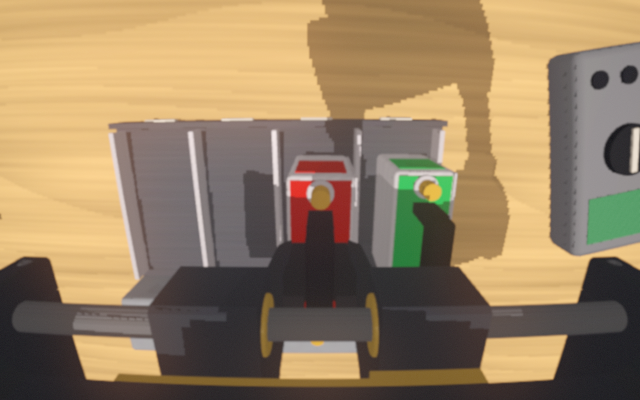

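Red is centred between the fins at columns 278 and 358. Lowering.

```bash
python3 -m jog '[{"gripper":1,"linear":[-0.001,0,0.008],"turn":[-0.001,-0.002,0]},{"gripper":1,"linear":[0,0,0.006],"turn":[0,0,0]},{"gripper":1,"linear":[0,0,0.003],"turn":[0,0,0]},{"gripper":1,"linear":[0,0,0.002],"turn":[0,0,0]},{"gripper":1,"linear":[0,0,0.001],"turn":[0,0,0]}]'; python3 -m jog '[{"gripper":1,"linear":[0,0,0.001],"turn":[0,0,0]}]';python3 -m jog '[{"gripper":1,"linear":[0,0,0.001],"turn":[0,0,0]}]'; python3 goal.py 0.537 0.2245 0.083 1.8
```

```text
time_s: 19.02
tcp_pos: [0.5381, 0.2245, 0.0834]
tool_rot: [[-1.0, -0.031, 0.002], [-0.031, 1.0, 0.001], [-0.002, 0.001, -1.0]]
ft_force: [-3.1, 0.9, 5.1]
opening: 0.0115
time_s: 19.15
tcp_pos: [0.5382, 0.2248, 0.0834]
tool_rot: [[-1.0, -0.031, 0.003], [-0.031, 1.0, 0.002], [-0.003, 0.002, -1.0]]
ft_force: [-4.6, 0.3, 6.6]
opening: 0.0117
time_s: 19.27
tcp_pos: [0.5383, 0.225, 0.0833]
tool_rot: [[-1.0, -0.031, 0.003], [-0.031, 1.0, 0.002], [-0.003, 0.002, -1.0]]
ft_force: [-3.2, -0.2, 5.8]
opening: 0.0117
t 19.27 tcp [0.5383 0.225  0.0833] open 0.0117 F [-3.2 -0.2  5.8] j6 -71.6
shift(now axes) [ 0.0013 -0.0004  0.0003] shift(goal axes) [ 0.0013 -0.0004  0.0003] turn [ 0.002   0.0029 -0.0001]
```

Contact at the expected height. Releasing, rising and heading for blue.

```bash
python3 -m jog '[{"gripper":0.3,"linear":[0,0,0],"turn":[0,0,0]},{"gripper":0.3,"linear":[0,0,0],"turn":[0,0,0]},{"gripper":0.3,"linear":[0,0,0],"turn":[0,0,0]},{"gripper":0.3,"linear":[0,0,-0.02],"turn":[0,0,0]},{"gripper":0.3,"linear":[0,0,-0.03],"turn":[0,0,0]},{"gripper":0.3,"linear":[0,0,-0.02],"turn":[0,0,0]},{"gripper":0.3,"linear":[0,0,0],"turn":[0,0,0]},{"gripper":0.3,"linear":[0,0,0],"turn":[0,0,0]}]'; python3 goal.py 0.540 -0.2175 0.15 13.6
python3 - <<'E'
from h import *
s=arm.sense();c=arm.camera("wrist");cv2.imwrite("pics/w9.png",c["color"])
E
```

```text
time_s: 20.27
tcp_pos: [0.5405, 0.2251, 0.1598]
tool_rot: [[-0.999, -0.031, 0.009], [-0.031, 1.0, 0.004], [-0.009, 0.003, -1.0]]
ft_force: [-0.3, -0.3, -0.1]
opening: 0.0312
t 20.27 tcp [0.5405 0.2251 0.1598] open 0.0312 F [-0.3 -0.3 -0.1] j6 -71.6
shift(now axes) [ 0.0145 -0.4424  0.0082] shift(goal axes) [ 0.1045 -0.4301  0.0098] turn [ 0.0023  0.0098 -0.206 ]
```

View pics/w9.png

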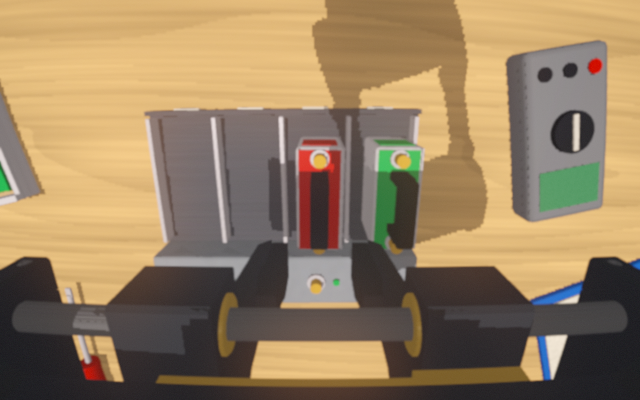

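Red and green both stand square. On to blue.

```bash
python3 -m jog '[{"gripper":0.3,"linear":[0,-0.02,0],"turn":[0.002,0.009,-0.1]},{"gripper":0.3,"linear":[0.01,-0.04,0],"turn":[0,0,-0.106]},{"gripper":0.3,"linear":[0.013,-0.05,0],"turn":[0,0,0]},{"gripper":0.3,"linear":[0.013,-0.05,0],"turn":[0,0,0]},{"gripper":0.3,"linear":[0.013,-0.05,0],"turn":[0,0,0]},{"gripper":0.3,"linear":[0.013,-0.05,0],"turn":[0,0,0]},{"gripper":0.3,"linear":[0.013,-0.05,0],"turn":[0,0,0]},{"gripper":0.3,"linear":[0.008,-0.04,0],"turn":[0,0,0]},{"gripper":0.3,"linear":[0.003,-0.025,0],"turn":[0,0,0]},{"gripper":0.3,"linear":[0,-0.01,0],"turn":[0,0,0]}]'; python3 goal.py 0.540 -0.2175 0.15 13.6
```

```text
time_s: 21.58
tcp_pos: [0.536, -0.18, 0.1489]
tool_rot: [[-0.969, -0.245, -0.015], [-0.245, 0.97, 0.003], [0.014, 0.006, -1.0]]
ft_force: [0.0, 0.0, 0.1]
opening: 0.0307
t 21.57 tcp [ 0.536  -0.18    0.1489] open 0.0307 F [0.  0.  0.1] j6 -125.1
shift(now axes) [ 0.0053 -0.0373 -0.0013] shift(goal axes) [ 0.0049 -0.0374 -0.0011] turn [ 0.006  -0.0137  0.0101]
```

```bash
python3 -m jog '[{"gripper":0.3,"linear":[0.003,-0.02,0],"turn":[0.006,-0.014,0.01]},{"gripper":0.3,"linear":[0.002,-0.012,0],"turn":[0,0,0]},{"gripper":0.3,"linear":[0,-0.006,0],"turn":[0,0,0]},{"gripper":0.3,"linear":[0,0,0],"turn":[0,0,0]},{"gripper":0.3,"linear":[0,0,0],"turn":[0,0,0]},{"gripper":0.3,"linear":[0,0,0],"turn":[0,0,0]}]'; python3 goal.py 0.540 -0.2175 0.15 13.6;python3 - <<'E'
from h import *
s=arm.sense();c=arm.camera("wrist");cv2.imwrite("pics/w10.png",c["color"])
E
```

```text
time_s: 22.32
tcp_pos: [0.5402, -0.2178, 0.1476]
tool_rot: [[-0.972, -0.237, -0.001], [-0.237, 0.972, 0.002], [0.0, 0.002, -1.0]]
ft_force: [0.7, 0.7, 0.2]
opening: 0.0307
t 22.32 tcp [ 0.5402 -0.2178  0.1476] open 0.0307 F [0.7 0.7 0.2] j6 -128.2
shift(now axes) [ 0.0001  0.0003 -0.0024] shift(goal axes) [ 0.0001  0.0003 -0.0024] turn [ 0.0021 -0.0003  0.0015]
```

View pics/w10.png

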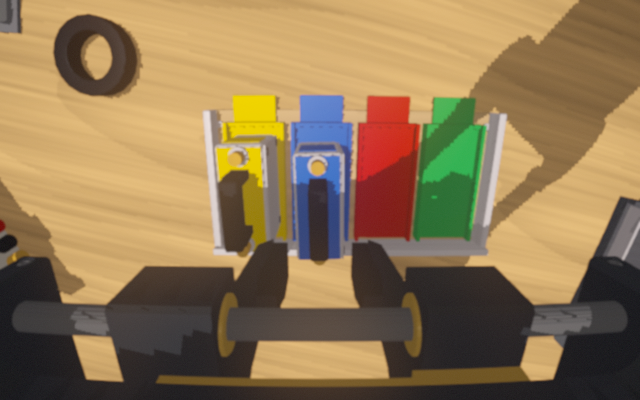

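Blue's handle is centred at column 318. Going down.

```bash
python3 -m jog '[{"gripper":0.3,"linear":[0.001,-0.001,0.02],"turn":[0.002,0,0.001]},{"gripper":0.3,"linear":[0,0,0.022],"turn":[0,0,0]},{"gripper":0.3,"linear":[0,0,0.016],"turn":[0,0,0]},{"gripper":0.3,"linear":[0,0,0.008],"turn":[0,0,0]},{"gripper":0.3,"linear":[0,0,0],"turn":[0,0,0]},{"gripper":0.3,"linear":[0,0,0],"turn":[0,0,0]}]'; python3 goal.py 0.541 -0.218 0.082 13.6
```

```text
time_s: 23.12
tcp_pos: [0.5411, -0.2184, 0.0815]
tool_rot: [[-0.971, -0.237, 0.003], [-0.237, 0.971, -0.001], [-0.003, -0.002, -1.0]]
ft_force: [0.3, 0.1, 0.5]
opening: 0.0311
t 23.12 tcp [ 0.5411 -0.2184  0.0815] open 0.0311 F [0.3 0.1 0.5] j6 -128.2
shift(now axes) [ 0.      0.0005 -0.0005] shift(goal axes) [ 0.      0.0005 -0.0005] turn [-0.002   0.0025  0.0022]
```

```bash
python3 -m jog '[{"gripper":1,"linear":[0,0,0],"turn":[0,0,0]},{"gripper":1,"linear":[0,0,0],"turn":[0,0,0]},{"gripper":1,"linear":[0,0,0],"turn":[0,0,0]},{"gripper":1,"linear":[0,0,0],"turn":[0,0,0]}]' 30; python3 -m jog '[{"gripper":1,"linear":[0,0,-0.01],"turn":[0,0,0]},{"gripper":1,"linear":[0,0,-0.02],"turn":[0,0,0]},{"gripper":1,"linear":[0,0,-0.025],"turn":[0,0,0]},{"gripper":1,"linear":[0,0,-0.012],"turn":[0,0,0]},{"gripper":1,"linear":[0,0,0],"turn":[0,0,0]},{"gripper":1,"linear":[0,0,0],"turn":[0,0,0]}]'; python3 goal.py 0.540 0.1685 0.15 1.8;python3 - <<'E'
from h import *
s=arm.sense();c=arm.camera("wrist");cv2.imwrite("pics/w11.png",c["color"])
E
```

```text
time_s: 23.62
tcp_pos: [0.5419, -0.2187, 0.0828]
tool_rot: [[-0.971, -0.237, 0.005], [-0.237, 0.971, -0.002], [-0.004, -0.003, -1.0]]
ft_force: [-0.1, -0.5, -1.4]
opening: 0.011
time_s: 24.38
tcp_pos: [0.5396, -0.2179, 0.1507]
tool_rot: [[-0.971, -0.237, 0.001], [-0.237, 0.971, -0.0], [-0.001, -0.001, -1.0]]
ft_force: [0.2, 1.2, -2.4]
opening: 0.0112
t 24.38 tcp [ 0.5396 -0.2179  0.1507] open 0.0112 F [ 0.2  1.2 -2.4] j6 -128.2
shift(now axes) [-0.092   0.3753  0.0006] shift(goal axes) [-0.0125  0.3862  0.0007] turn [-0.0006  0.0007  0.208 ]
```

View pics/w11.png

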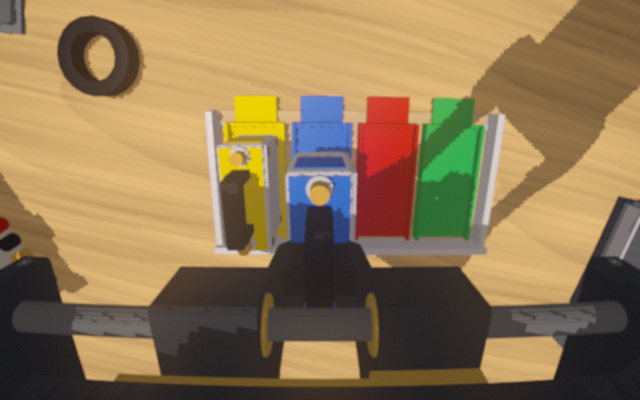

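Blue is held, with its jack at (320,191), so its centre is about 3 mm towards the robot. Target x is 0.542.

```bash
python3 jack.py 320 191; python3 -m jog '[{"gripper":1,"linear":[0,0.01,0],"turn":[0,0,0.08]},{"gripper":1,"linear":[0,0.025,0],"turn":[0,0,0.08]},{"gripper":1,"linear":[-0.002,0.035,0],"turn":[0,0,0.044]},{"gripper":1,"linear":[-0.002,0.04,0],"turn":[0,0,0]},{"gripper":1,"linear":[-0.002,0.04,0],"turn":[0,0,0]},{"gripper":1,"linear":[-0.002,0.04,0],"turn":[0,0,0]},{"gripper":1,"linear":[-0.002,0.04,0],"turn":[0,0,0]},{"gripper":1,"linear":[-0.002,0.04,0],"turn":[0,0,0]},{"gripper":1,"linear":[-0.002,0.03,0],"turn":[0,0,0]},{"gripper":1,"linear":[0,0.02,0],"turn":[0,0,0]}]'; python3 goal.py 0.542 0.1685 0.15 1.8
```

```text
tool pt [ 0.0358  0.0006 -0.0053]
time_s: 25.72
tcp_pos: [0.5327, 0.1104, 0.1414]
tool_rot: [[-1.0, -0.024, -0.013], [-0.024, 1.0, 0.001], [0.013, 0.002, -1.0]]
ft_force: [0.0, -0.1, -3.1]
opening: 0.0117
t 25.73 tcp [0.5327 0.1104 0.1414] open 0.0117 F [ 0.  -0.1 -3.1] j6 -82.5
shift(now axes) [-0.0106  0.0579 -0.0087] shift(goal axes) [-0.0111  0.0578 -0.0086] turn [ 0.0016 -0.0134 -0.0072]
```

```bash
python3 -m jog '[{"gripper":1,"linear":[-0.004,0.02,-0.002],"turn":[0.001,-0.013,-0.007]},{"gripper":1,"linear":[-0.004,0.018,0],"turn":[0,0,0]},{"gripper":1,"linear":[-0.003,0.01,0],"turn":[0,0,0]},{"gripper":1,"linear":[0,0.006,0],"turn":[0,0,0]},{"gripper":1,"linear":[0,0,0],"turn":[0,0,0]},{"gripper":1,"linear":[0,0,0],"turn":[0,0,0]},{"gripper":1,"linear":[0,0,0],"turn":[0,0,0]}]'; python3 goal.py 0.542 0.1685 0.083 1.8
```

```text
time_s: 26.6
tcp_pos: [0.5406, 0.1666, 0.14]
tool_rot: [[-0.999, -0.032, -0.006], [-0.032, 0.999, -0.002], [0.006, -0.001, -1.0]]
ft_force: [-0.0, -0.2, -2.6]
opening: 0.0118
t 26.6 tcp [0.5406 0.1666 0.14  ] open 0.0118 F [-0.  -0.2 -2.6] j6 -77.3
shift(now axes) [-0.0019  0.0019  0.057 ] shift(goal axes) [-0.0015  0.0019  0.057 ] turn [-0.0014 -0.0062  0.001 ]
```

```bash
python3 -m jog '[{"gripper":1,"linear":[-0.002,0.002,0.01],"turn":[-0.001,-0.006,0.001]},{"gripper":1,"linear":[0,0,0.015],"turn":[0,0,0]},{"gripper":1,"linear":[0,0,0.008],"turn":[0,0,0]},{"gripper":1,"linear":[0,0,0],"turn":[0,0,0]},{"gripper":1,"linear":[0,0,0],"turn":[0,0,0]}]'; python3 goal.py 0.542 0.1685 0.083 1.8;python3 - <<'E'
from h import *
s=arm.sense();c=arm.camera("wrist");cv2.imwrite("pics/w12.png",c["color"])
E
```

```text
time_s: 27.22
tcp_pos: [0.5417, 0.1678, 0.1036]
tool_rot: [[-1.0, -0.03, -0.002], [-0.03, 1.0, -0.001], [0.002, -0.001, -1.0]]
ft_force: [-0.2, -0.4, -2.2]
opening: 0.0116
t 27.23 tcp [0.5417 0.1678 0.1036] open 0.0116 F [-0.2 -0.4 -2.2] j6 -77.0
shift(now axes) [-0.0003  0.0007  0.0206] shift(goal axes) [-0.0003  0.0007  0.0206] turn [-0.001  -0.0018 -0.001 ]
```

View pics/w12.png

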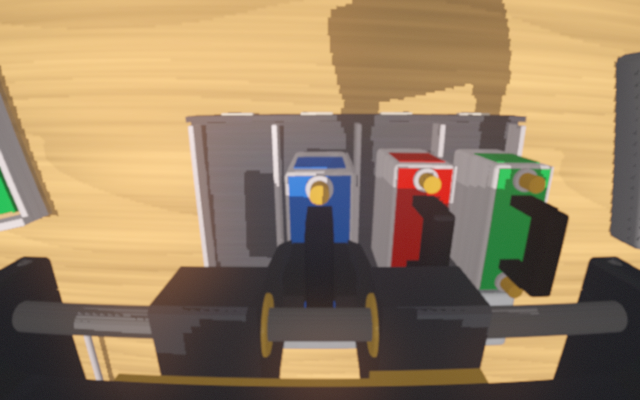

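Blue is centred between the fins at columns 278 and 358. Lowering.

```bash
python3 -m jog '[{"gripper":1,"linear":[0,0,0.008],"turn":[-0.001,-0.002,0]},{"gripper":1,"linear":[0,0,0.006],"turn":[0,0,0]},{"gripper":1,"linear":[0,0,0.004],"turn":[0,0,0]},{"gripper":1,"linear":[0,0,0.002],"turn":[0,0,0]},{"gripper":1,"linear":[0,0,0.001],"turn":[0,0,0]}]'; python3 -m jog '[{"gripper":1,"linear":[0,0,0.001],"turn":[0,0,0]}]';python3 -m jog '[{"gripper":1,"linear":[0,0,0.001],"turn":[0,0,0]}]'; python3 goal.py 0.542 0.1685 0.083 1.8
```

```text
time_s: 27.9
tcp_pos: [0.5426, 0.1683, 0.0829]
tool_rot: [[-1.0, -0.03, 0.002], [-0.03, 1.0, 0.001], [-0.002, 0.001, -1.0]]
ft_force: [-3.9, 1.6, 7.1]
opening: 0.0116
time_s: 28.02
tcp_pos: [0.5428, 0.1686, 0.0829]
tool_rot: [[-1.0, -0.03, 0.003], [-0.03, 1.0, 0.001], [-0.003, 0.001, -1.0]]
ft_force: [-3.9, -0.3, 6.3]
opening: 0.0116
time_s: 28.15
tcp_pos: [0.543, 0.1688, 0.0829]
tool_rot: [[-1.0, -0.03, 0.003], [-0.03, 1.0, 0.002], [-0.003, 0.002, -1.0]]
ft_force: [-3.7, -0.6, 5.7]
opening: 0.0115
t 28.15 tcp [0.543  0.1688 0.0829] open 0.0115 F [-3.7 -0.6  5.7] j6 -77.0
shift(now axes) [ 0.001  -0.0002 -0.0001] shift(goal axes) [ 0.001  -0.0002 -0.0001] turn [ 0.0015  0.003  -0.0011]
```

```bash
python3 -m jog '[{"gripper":0.3,"linear":[0,0,0],"turn":[0,0,0]},{"gripper":0.3,"linear":[0,0,0],"turn":[0,0,0]},{"gripper":0.3,"linear":[0,0,0],"turn":[0,0,0]},{"gripper":0.3,"linear":[0,0,-0.02],"turn":[0,0,0]},{"gripper":0.3,"linear":[0,0,-0.03],"turn":[0,0,0]},{"gripper":0.3,"linear":[0,0,-0.02],"turn":[0,0,0]},{"gripper":0.3,"linear":[0,0,0],"turn":[0,0,0]},{"gripper":0.3,"linear":[0,0,0],"turn":[0,0,0]}]'; python3 goal.py 0.5475 -0.271 0.15 13.6
python3 - <<'E'
from h import *
s=arm.sense();c=arm.camera("wrist");cv2.imwrite("pics/w13.png",c["color"])
E
```

```text
time_s: 29.15
tcp_pos: [0.545, 0.1688, 0.1592]
tool_rot: [[-0.999, -0.03, 0.009], [-0.03, 1.0, 0.003], [-0.009, 0.002, -1.0]]
ft_force: [0.2, -0.2, -0.2]
opening: 0.0309
t 29.15 tcp [0.545  0.1688 0.1592] open 0.0309 F [ 0.2 -0.2 -0.2] j6 -77.0
shift(now axes) [ 0.0109 -0.4397  0.0081] shift(goal axes) [ 0.101  -0.428   0.0092] turn [ 0.0013  0.0095 -0.207 ]
```

View pics/w13.png

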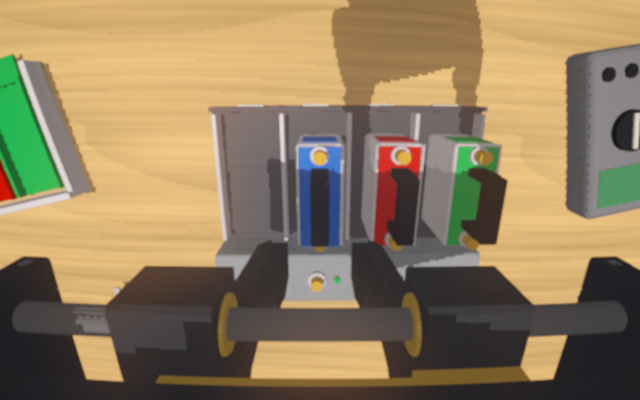

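Three boxes stand square. Yellow is next.

```bash
python3 -m jog '[{"gripper":0.3,"linear":[0,-0.02,0],"turn":[0.002,0.009,-0.1]},{"gripper":0.3,"linear":[0.01,-0.04,0],"turn":[0,0,-0.106]},{"gripper":0.3,"linear":[0.013,-0.05,0],"turn":[0,0,0]},{"gripper":0.3,"linear":[0.013,-0.05,0],"turn":[0,0,0]},{"gripper":0.3,"linear":[0.013,-0.05,0],"turn":[0,0,0]},{"gripper":0.3,"linear":[0.013,-0.05,0],"turn":[0,0,0]},{"gripper":0.3,"linear":[0.013,-0.05,0],"turn":[0,0,0]},{"gripper":0.3,"linear":[0.008,-0.04,0],"turn":[0,0,0]},{"gripper":0.3,"linear":[0.003,-0.025,0],"turn":[0,0,0]},{"gripper":0.3,"linear":[0,-0.01,0],"turn":[0,0,0]}]'; python3 goal.py 0.5475 -0.271 0.15 13.6
```

```text
time_s: 30.45
tcp_pos: [0.5402, -0.2359, 0.1481]
tool_rot: [[-0.97, -0.244, -0.015], [-0.244, 0.97, 0.003], [0.014, 0.007, -1.0]]
ft_force: [-0.1, 0.0, 0.2]
opening: 0.0307
t 30.45 tcp [ 0.5402 -0.2359  0.1481] open 0.0307 F [-0.1  0.   0.2] j6 -129.9
shift(now axes) [ 0.0015 -0.0358 -0.0021] shift(goal axes) [ 0.0011 -0.0359 -0.0019] turn [ 0.0069 -0.014   0.009 ]
```

```bash
python3 -m jog '[{"gripper":0.3,"linear":[0.001,-0.02,0],"turn":[0.006,-0.014,0.009]},{"gripper":0.3,"linear":[0.001,-0.011,0],"turn":[0,0,0]},{"gripper":0.3,"linear":[0,-0.005,0],"turn":[0,0,0]},{"gripper":0.3,"linear":[0,0,0],"turn":[0,0,0]},{"gripper":0.3,"linear":[0,0,0],"turn":[0,0,0]},{"gripper":0.3,"linear":[0,0,0],"turn":[0,0,0]}]'; python3 goal.py 0.5475 -0.271 0.15 13.6;python3 - <<'E'
from h import *
s=arm.sense();c=arm.camera("wrist");cv2.imwrite("pics/w14.png",c["color"])
E
```

```text
time_s: 31.2
tcp_pos: [0.547, -0.2706, 0.1467]
tool_rot: [[-0.972, -0.237, -0.001], [-0.237, 0.972, 0.003], [0.001, 0.003, -1.0]]
ft_force: [-0.3, -0.2, -0.2]
opening: 0.0307
t 31.2 tcp [ 0.547  -0.2706  0.1467] open 0.0307 F [-0.3 -0.2 -0.2] j6 -132.5
shift(now axes) [-0.0003 -0.0005 -0.0033] shift(goal axes) [-0.0004 -0.0005 -0.0033] turn [ 0.0032 -0.0005  0.0016]
```

View pics/w14.png

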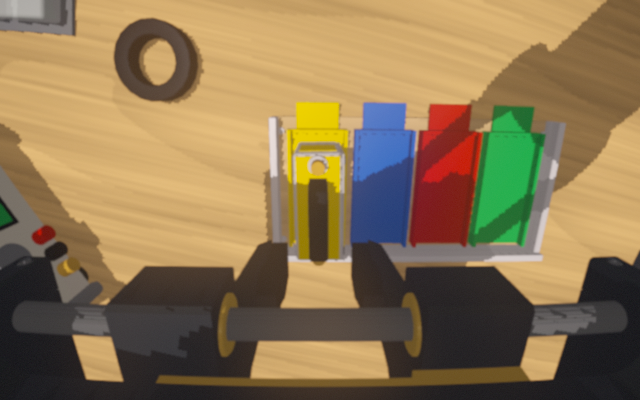

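Yellow's handle is centred at column 318. Going down and gripping.

```bash
python3 -m jog '[{"gripper":0.3,"linear":[0.001,-0.001,0.02],"turn":[0.003,0,0.001]},{"gripper":0.3,"linear":[0,0,0.022],"turn":[0,0,0]},{"gripper":0.3,"linear":[0,0,0.015],"turn":[0,0,0]},{"gripper":0.3,"linear":[0,0,0.008],"turn":[0,0,0]},{"gripper":0.3,"linear":[0,0,0],"turn":[0,0,0]},{"gripper":0.3,"linear":[0,0,0],"turn":[0,0,0]}]'; python3 goal.py 0.5475 -0.271 0.082 13.6
```

```text
time_s: 32.0
tcp_pos: [0.5479, -0.2714, 0.0819]
tool_rot: [[-0.971, -0.237, 0.003], [-0.237, 0.971, -0.002], [-0.002, -0.002, -1.0]]
ft_force: [-0.6, 0.5, 0.3]
opening: 0.0311
t 32.0 tcp [ 0.5479 -0.2714  0.0819] open 0.0311 F [-0.6  0.5  0.3] j6 -132.4
shift(now axes) [ 0.0003  0.0005 -0.0001] shift(goal axes) [ 0.0003  0.0005 -0.0001] turn [-0.0022  0.0023  0.0021]
```

```bash
python3 -m jog '[{"gripper":1,"linear":[0,0,0],"turn":[0,0,0]},{"gripper":1,"linear":[0,0,0],"turn":[0,0,0]},{"gripper":1,"linear":[0,0,0],"turn":[0,0,0]},{"gripper":1,"linear":[0,0,0],"turn":[0,0,0]}]' 30; python3 -m jog '[{"gripper":1,"linear":[0,0,-0.01],"turn":[0,0,0]},{"gripper":1,"linear":[0,0,-0.02],"turn":[0,0,0]},{"gripper":1,"linear":[0,0,-0.025],"turn":[0,0,0]},{"gripper":1,"linear":[0,0,-0.012],"turn":[0,0,0]},{"gripper":1,"linear":[0,0,0],"turn":[0,0,0]},{"gripper":1,"linear":[0,0,0],"turn":[0,0,0]}]'; python3 goal.py 0.5435 0.1125 0.15 1.8;python3 - <<'E'
from h import *
s=arm.sense();c=arm.camera("wrist");cv2.imwrite("pics/w15.png",c["color"])
E
```

```text
time_s: 32.5
tcp_pos: [0.5488, -0.2718, 0.0832]
tool_rot: [[-0.971, -0.237, 0.005], [-0.237, 0.971, -0.003], [-0.004, -0.004, -1.0]]
ft_force: [0.2, 0.7, -1.1]
opening: 0.0113
time_s: 33.25
tcp_pos: [0.5473, -0.2712, 0.154]
tool_rot: [[-0.971, -0.237, 0.003], [-0.237, 0.972, -0.002], [-0.003, -0.003, -1.0]]
ft_force: [0.0, 0.5, -3.7]
opening: 0.0117
t 33.25 tcp [ 0.5473 -0.2712  0.154 ] open 0.0117 F [ 0.   0.5 -3.7] j6 -132.4
shift(now axes) [-0.0872  0.3737  0.0032] shift(goal axes) [-0.0082  0.3837  0.004 ] turn [-0.0024  0.0029  0.2079]
```

View pics/w15.png

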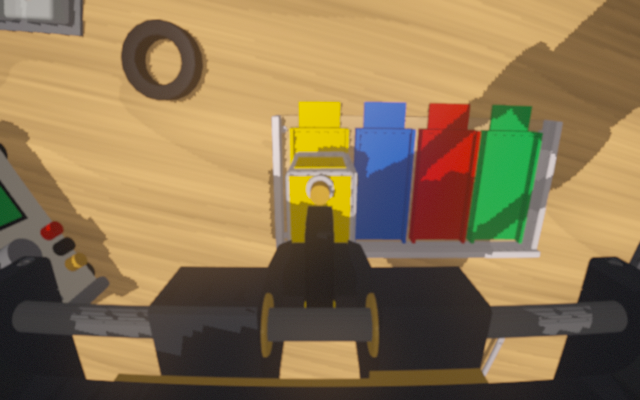

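Yellow is held, with its jack at (320,190). Crossing over.

```bash
python3 -m jog '[{"gripper":1,"linear":[0,0.01,0],"turn":[-0.002,0.003,0.08]},{"gripper":1,"linear":[0,0.025,0],"turn":[0,0,0.08]},{"gripper":1,"linear":[-0.001,0.035,0],"turn":[0,0,0.044]},{"gripper":1,"linear":[-0.001,0.04,0],"turn":[0,0,0]},{"gripper":1,"linear":[-0.001,0.04,0],"turn":[0,0,0]},{"gripper":1,"linear":[-0.001,0.04,0],"turn":[0,0,0]},{"gripper":1,"linear":[-0.001,0.04,0],"turn":[0,0,0]},{"gripper":1,"linear":[-0.001,0.04,0],"turn":[0,0,0]},{"gripper":1,"linear":[-0.001,0.03,0],"turn":[0,0,0]},{"gripper":1,"linear":[0,0.02,0],"turn":[0,0,0]}]'; python3 goal.py 0.5435 0.1125 0.15 1.8
```

```text
time_s: 34.55
tcp_pos: [0.5322, 0.0573, 0.1437]
tool_rot: [[-1.0, -0.024, -0.016], [-0.024, 1.0, 0.003], [0.016, 0.003, -1.0]]
ft_force: [0.5, -0.6, -3.8]
opening: 0.0111
t 34.55 tcp [0.5322 0.0573 0.1437] open 0.0111 F [ 0.5 -0.6 -3.8] j6 -88.2
shift(now axes) [-0.0126  0.0549 -0.0063] shift(goal axes) [-0.0131  0.0548 -0.0063] turn [ 0.0033 -0.016  -0.0074]
```

```bash
python3 -m jog '[{"gripper":1,"linear":[-0.004,0.019,-0.002],"turn":[0.002,-0.016,-0.007]},{"gripper":1,"linear":[-0.004,0.017,0],"turn":[0,0,0]},{"gripper":1,"linear":[-0.004,0.01,0],"turn":[0,0,0]},{"gripper":1,"linear":[0,0.005,0],"turn":[0,0,0]},{"gripper":1,"linear":[0,0,0],"turn":[0,0,0]},{"gripper":1,"linear":[0,0,0],"turn":[0,0,0]},{"gripper":1,"linear":[0,0,0],"turn":[0,0,0]}]'; python3 goal.py 0.5435 0.1125 0.083 1.8
```

```text
time_s: 35.42
tcp_pos: [0.541, 0.1105, 0.1423]
tool_rot: [[-0.999, -0.032, -0.006], [-0.032, 0.999, -0.001], [0.006, -0.0, -1.0]]
ft_force: [-0.6, 0.4, -3.1]
opening: 0.0116
t 35.42 tcp [0.541  0.1105 0.1423] open 0.0116 F [-0.6  0.4 -3.1] j6 -82.9
shift(now axes) [-0.003   0.0019  0.0592] shift(goal axes) [-0.0026  0.0019  0.0593] turn [-0.0003 -0.0064  0.0009]
```

```bash
python3 -m jog '[{"gripper":1,"linear":[-0.003,0.002,0.01],"turn":[0,-0.006,0.001]},{"gripper":1,"linear":[0,0,0.017],"turn":[0,0,0]},{"gripper":1,"linear":[0,0,0.008],"turn":[0,0,0]},{"gripper":1,"linear":[0,0,0],"turn":[0,0,0]},{"gripper":1,"linear":[0,0,0],"turn":[0,0,0]}]'; python3 goal.py 0.5435 0.1125 0.083 1.8;python3 - <<'E'
from h import *
s=arm.sense();c=arm.camera("wrist");cv2.imwrite("pics/w16.png",c["color"])
E
```

```text
time_s: 36.05
tcp_pos: [0.5431, 0.1119, 0.1036]
tool_rot: [[-1.0, -0.03, -0.002], [-0.03, 1.0, -0.001], [0.002, -0.001, -1.0]]
ft_force: [-0.1, -0.7, -3.3]
opening: 0.0114
t 36.05 tcp [0.5431 0.1119 0.1036] open 0.0114 F [-0.1 -0.7 -3.3] j6 -82.6
shift(now axes) [-0.0005  0.0006  0.0206] shift(goal axes) [-0.0004  0.0005  0.0206] turn [-0.0007 -0.0022 -0.0012]
```

View pics/w16.png

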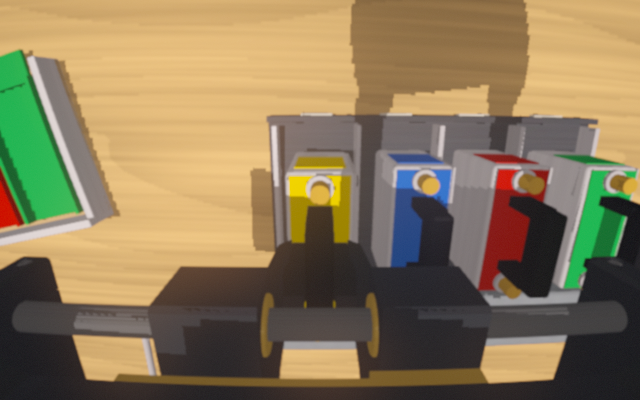

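Yellow is centred between the fins at columns 278 and 358. Lowering.

```bash
python3 -m jog '[{"gripper":1,"linear":[0,0,0.008],"turn":[-0.001,-0.002,0]},{"gripper":1,"linear":[0,0,0.006],"turn":[0,0,0]},{"gripper":1,"linear":[0,0,0.004],"turn":[0,0,0]},{"gripper":1,"linear":[0,0,0.002],"turn":[0,0,0]},{"gripper":1,"linear":[0,0,0.001],"turn":[0,0,0]}]'; python3 -m jog '[{"gripper":1,"linear":[0,0,0.001],"turn":[0,0,0]}]';python3 -m jog '[{"gripper":1,"linear":[0,0,0.001],"turn":[0,0,0]}]'
```

```text
time_s: 36.72
tcp_pos: [0.5441, 0.1124, 0.0832]
tool_rot: [[-1.0, -0.03, 0.002], [-0.03, 1.0, 0.001], [-0.002, 0.001, -1.0]]
ft_force: [-5.0, 1.4, 8.2]
opening: 0.0114
time_s: 36.85
tcp_pos: [0.5443, 0.1127, 0.0833]
tool_rot: [[-1.0, -0.03, 0.002], [-0.03, 1.0, 0.001], [-0.002, 0.001, -1.0]]
ft_force: [-4.2, 0.3, 6.7]
opening: 0.0117
time_s: 36.98
tcp_pos: [0.5445, 0.1128, 0.0833]
tool_rot: [[-1.0, -0.03, 0.003], [-0.03, 1.0, 0.002], [-0.003, 0.002, -1.0]]
ft_force: [-4.9, 0.3, 5.6]
opening: 0.0113
```

It's down. Releasing, then clearing the view to the right, between the racks.

```bash
python3 -m jog '[{"gripper":0.3,"linear":[0,0,0],"turn":[0,0,0]},{"gripper":0.3,"linear":[0,0,0],"turn":[0,0,0]},{"gripper":0.3,"linear":[0,0,0],"turn":[0,0,0]},{"gripper":0.3,"linear":[0,0,-0.02],"turn":[0,0,0]},{"gripper":0.3,"linear":[0,0,-0.03],"turn":[0,0,0]},{"gripper":0.3,"linear":[0,0,-0.03],"turn":[0,0,0]},{"gripper":0.3,"linear":[0,0,-0.03],"turn":[0,0,0]}]'; python3 -m jog '[{"gripper":0.3,"linear":[0.02,-0.03,-0.01],"turn":[0,0,0]},{"gripper":0.3,"linear":[0.02,-0.05,0],"turn":[0,0,0]},{"gripper":0.3,"linear":[0.01,-0.05,0],"turn":[0,0,0]},{"gripper":0.3,"linear":[0.01,-0.05,0],"turn":[0,0,0]},{"gripper":0.3,"linear":[0,-0.05,0],"turn":[0,0,0]},{"gripper":0.3,"linear":[0,-0.03,0],"turn":[0,0,0]},{"gripper":0.3,"linear":[0,-0.01,0],"turn":[0,0,0]},{"gripper":0.3,"linear":[0,0,0],"turn":[0,0,0]},{"gripper":0.3,"linear":[0,0,0],"turn":[0,0,0]}]'
python3 - <<'E'
from h import *
c=arm.camera("top");cv2.imwrite("pics/t17.png",cv2.resize(c["color"][180:270,195:305],None,fx=6.6,fy=6.6,interpolation=cv2.INTER_CUBIC));cv2.imwrite("pics/t17f.png",c["color"])
c=arm.camera("scene");cv2.imwrite("pics/s17.png",cv2.resize(c["color"][140:240,320:520],None,fx=4,fy=4,interpolation=cv2.INTER_CUBIC))
E
```

```text
time_s: 37.85
tcp_pos: [0.5435, 0.112, 0.1929]
tool_rot: [[-1.0, -0.03, 0.0], [-0.03, 1.0, 0.0], [-0.0, 0.0, -1.0]]
ft_force: [0.7, 0.0, 0.2]
opening: 0.0306
time_s: 38.98
tcp_pos: [0.4946, -0.1658, 0.2075]
tool_rot: [[-0.999, -0.033, 0.013], [-0.033, 0.999, 0.001], [-0.013, 0.0, -1.0]]
ft_force: [0.2, 0.3, 0.4]
opening: 0.031
```

View pics/t17.png

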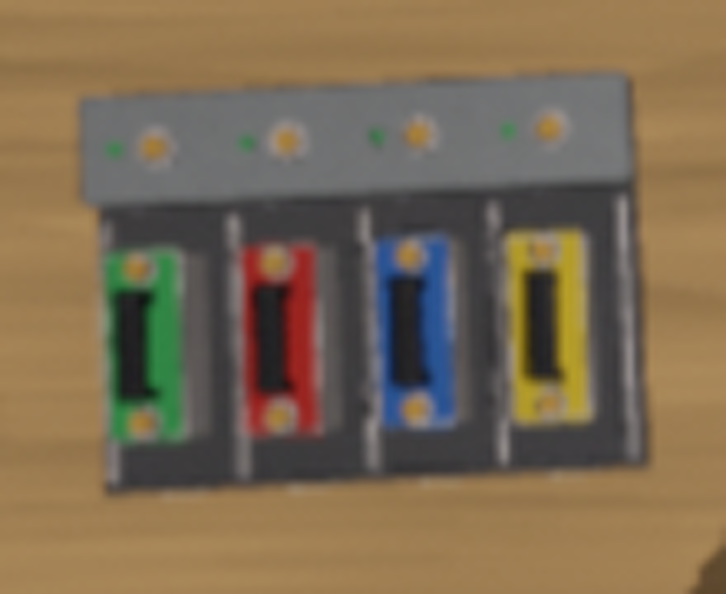

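View pics/t17f.png

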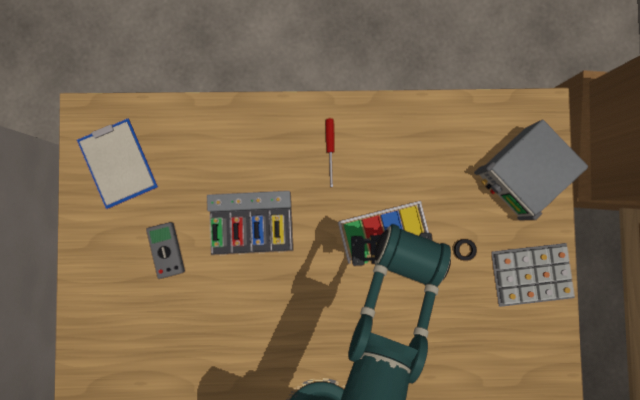

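View pics/s17.png

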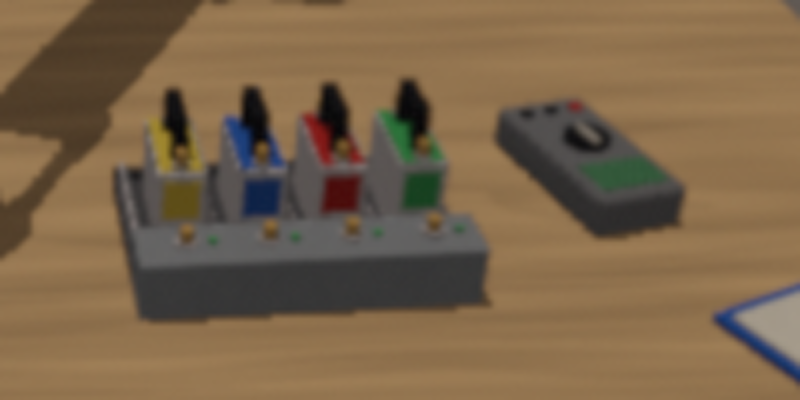

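```bash
python3 - <<'E'
from h import *
c=arm.camera("top")
A=lambda a:(np.array(a,float)+.5)/6.6-.5+[195,180]
j=plane(c,A([(136,268),(144,421),(275,263),(280,415),(409,257),(416,409),(542,249),(547,402)]),.087)
t=np.radians(1.8);X=np.array([np.cos(t),np.sin(t)]);Y=np.array([-X[1],X[0]]);O=np.array([.5376,.196])
for i in range(4):
    a,b=j[2*i,:2],j[2*i+1,:2];m=(a+b)/2-O;d=a-b;print(((m@X)*1000).round(1),((m@Y)*1000).round(1),np.hypot(*d).round(4),np.degrees(np.arctan2(d[1],d[0])).round(1)-1.8)
E
```

```text
2.3 87.1 0.0633 1.0999999999999999
1.9 30.4 0.0629 -0.19999999999999996
1.8 -25.4 0.063 0.40000000000000013
2.4 -80.1 0.0634 -0.5
```

Measured in the rack frame, the boxes are at y = +87, +30, −25 and −80 mm against +84, +28, −28 and −84. All are within limits, and the +3 mm is the bias seen earlier between the top and wrist cameras. x is about +2 mm and yaw within 1.1°. Handing in.

```bash
python3 -c "
from rig import arm
s=arm.sense();print(s['time_s'],s['ft_force'],s['opening']);print(arm.finish_job())"
```

```text
39.125 [ 0.4563236   0.44472723 -0.25460065] 0.030911313519484285
the job is handed in; nothing more can be done
None
```

I moved all four boxes from the store rack into the test rack in the same left-to-right order: green, red, blue, yellow. I handed the job in at 39 s. Each box was gripped by its handle and lowered until the wrist force showed it resting on the bay floor, then released.

**Final positions:** the last top-camera check put the boxes 2.5–4 mm to the left of their bay centres and about 2 mm towards the back. They were within about 1° of square, so all are inside the limits.

**Disagreement between cameras:** the top and wrist cameras differed by about 3 mm along the row throughout. The wrist views and the arm's own positions put the boxes within about 1.5 mm of centre along the row, so the small leftward offset is probably camera bias.

**Rest of the scene:** in the last pictures the boxes stood upright and the tape, meter and screwdriver looked unmoved. I judged that by eye and did not measure it. The arm was clear of everything, and the job gives no verdict on hand-in.

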